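Clamp the soap mould in the screw press

ROBOT

A 6-joint arm with a two-finger parallel gripper is mounted at the origin on the work surface; the furniture and walls round the work are solid. World frame = base frame: x ahead of the robot, y to its left, z up, the work surface at z = 0. Lengths are in m, angles in degrees, forces in N, time in s.
With the tool pointing down it reaches from about 0.4 to 0.825 m from the base axis. Payload 7 kg.
Tool frame: the origin (TCP) lies midway between the tips of the shut fingers; the grasp point (between the pads) lies 19 mm behind it; z points along the fingers, y is the line along which they close (so a half turn about z gives the same grasp; the last joint's range is limited). The gripper opens to 88 mm and grips with 3 to 60 N. Pads are 19 mm wide; open, the fingers measure 130 mm over their backs; the gripper's body (78 mm by 193 mm) begins 47 mm behind the grasp point.
Start: joints at [84.001, 20.546, 0.682, 0, -70.136, -16.507], TCP at [0.258, 0.624, 0.202] pointing down, gripper open.
Joint ranges: [-176.03, 176.03], [-82.01, 121.73], [-58.28, 71.71], [-173.87, 95.51], [-174.79, -0.11], [-173.66, 173.66]. Speed limits (degrees/s): [136.94, 136.94, 172.46, 180, 180, 180].

INTERFACE

Orientations are given as [roll, pitch, yaw] about the fixed x, y, z axes, in that order (R = Rz(yaw) Ry(pitch) Rx(roll)).
In Python, from plant import ctrl gives the robot as it stands. The module is installed in compiled form; this text tells all that it offers.
- The arm moves only by the tool play_rows, never from a script. Its argument "commands" is a list that holds one entry, the list of rows, each a list of 7 numbers: the turn, a rotation vector about the tool's x, y, z in rad, then the shift along the tool's x, y, z in cm, then the finger opening in cm, from 0 to 8.76. In form: [[[ax, ay, az, x, y, z, grip], ...]]. A call has 1 to 8 rows; each row is the pose to reach, as a shift and turn from the pose commanded when the call began, along the tool's axes at that moment; what a row does not reach only later rows make up. A row lasts 1/12 s, in which the tool goes at most 41.7 mm and 7.16 degrees, less where a joint would pass 70% of its speed; a pose out of reach is approached as far as the arm can. A call with a gripper value outside its range is refused whole. The fingers move at their own pace and stop on an object; the grip force is fixed at half the most. Time passes only in rows, so rows that repeat a pose let the fingers close. It gives the time, the measured TCP pose, the force, the opening and the grip force at its end, in the units of the state.
- ctrl.get_obs(): the state, without advancing time (a new reading comes with each control period).
- ctrl.snapshot(name): name is "scene" or "side" or "wrist"; returns a dict with "color" (420x560x3 uint8, red, green, blue), "camera_matrix" (3x3 intrinsics, pixels), "k1" (the pictures are not rectified: a ray, as slopes to the right and down, at radius r is drawn at 1 + k1 r^2 times it, then the intrinsics apply), "origin" and "rotation" of the camera in the world; the wrist camera has in their place "hand_eye" (4x4, takes a point from camera to tool coordinates, whose origin is the TCP and whose axes are the flange's). Camera axes: x right, y down, z forward; pixel columns grow to the right and rows downward; lengths in m; the calibration is good to about 2 mm. A picture is of the moment at which its call begins: read the wrist's pose just before it. There is no depth.
- ctrl.close_job(): hands the job in; it is judged then, once.
Trained networks look in a picture, given as the dict that the camera call returned (one of the last four; its "shot" number tells which), for a name from the list of things; names that differ only in an ending like _2 or _b are one class to them, and where a whole thing is asked for, a point or a joint stands for the part that bears it (a point fixed in the world has none). Each returns a list of dicts, best first, with "conf" (0 to 1); they miss things now and then, are a little off and sometimes report something else, mostly with a low value. They report only what shows in the picture. A call takes as long as a camera call. They do not tell look-alikes from the thing itself.
- ctrl.find_in(picture, name): "bbox" ([left, top, width, height] in pixels, round what is visible of it).
The state is a dict: "clock": time; "joint_pos": joint angles; "qvel": joint speeds; "tau": joint torques, N m; "tool_pos": TCP position; "orientation": TCP orientation; "force": force on the tool from outside, world axes, zero at the start; "moment": the same for the moment, N m; "opening": finger opening in m; "gripper_force": force on a finger pad.
Only numpy, scipy, OpenCV 4.12 (cv2) and the standard library are available. Lean on these libraries where they do the work, as an engineer would, in place of code of your own. Each camera call takes 0.05 s, during which the arm holds its last target. There are 200 camera calls.

TASK

Get the closed bar mould ready for pouring: slide it gently home in the screw press, between the guide strips and up against the back stop, then turn the ratchet knob clockwise to bring the foot down on its lid and keep tightening until the knob clicks. Stop at the first or second click, a third is too many, and leave the mould clamped and the things round the press standing where they are.

Things in the scene. Friction and masses are not known exactly. Their poses are not given: they have to be found in the camera images.
- press: bench screw press, fixed: plywood board 18 mm thick (x -215 to +95, y +-80 mm), grey bridge (36 x 164 mm, 96 to 122 mm above the table) on two 16 mm columns at y = +-64 mm. Origin on the table under the vertical screw axis; x = the way the mould slides in, z up. Two guide strips 12 mm high on the board, x -6 to +60 mm, inner faces at y = +-34 mm, with flared mouths from x = -33 mm
- stop: back stop of the press, an aluminium bar 88 mm wide and 22 mm high on the board; origin at the middle of the foot of its front face, which the mould's back end has to touch (60 mm behind the screw axis)
- home (a point): point on the top of the base board where the mould's origin lies when the mould is home against the stop (20 mm in front of the screw axis); axes as the press
- mould: closed two-part bar mould, loose, standing on the front of the base board: aluminium body and white lid, together 160 (x) x 64 (y) x 40 mm high, 0.3 to 0.65 kg; origin at the centre of its underside, +x end goes to the stop. On the front of its lid stands the pouring hopper
- hopper (a point): centre of the mould's pouring hopper, a white block 36 (x) x 26 (y) x 24 mm on the lid, 58 mm in front of the mould's centre; its top is 64 mm above the mould's underside. It can be gripped across y, or the mould be pushed at its front end
- collar: aluminium collar, 43 mm across, 11 mm high, on the bridge under the knob; it turns on the screw axis (z up). Clockwise seen from above lowers the foot, about 15 mm a turn, with a steady drag (0.2 to 0.3 N m) until the foot bears on the lid, then steadily stiffer. It stays where it is left. Dark mark on its -x side
- knob: black round ratchet knob, 47 mm across, 34 mm high; origin at its underside, 134 mm above the table, z up; grip it firmly. It carries the collar along up to its set torque (0.3 to 0.5 N m), then slips on it with a click every 24 degrees: the moment climbs, then drops at once to nothing or below, while collar and foot stand still. White pointer on its -x side, at first over the collar's mark
- knob_grip (a point): point on the knob's axis at half its height, 153 mm above the table: where to grip it
- foot: sprung pressure foot of the screw, a rubber-faced disc 48 mm in diameter; origin at the centre of its lower face, which starts 1.5 to 4.5 mm above the height of the mould's lid; it moves down only
- beaker: clear open plastic beaker, 88 mm in diameter, 99 mm high, left of the press; bystander
- amber_drop: dark brown bottle, 45 mm in diameter, 104 mm high, right of the press; bystander
- jar_green: small glass jar with a green lid, 60 mm in diameter, 78 mm high, right of the press; bystander
- jar_petals: glass jar of petals with a gold lid, 72 mm in diameter, 93 mm high, left of the press; bystander
There are look-alikes about, which are no part of the job. What is shaped like the mould but pink is not meant.

How it is judged:
By the outcome, as a careful person would: the job done as asked, in the order asked, and still so for the second after the job is handed in, with the robot touching nothing.
It also fails if it takes over 72 s, if anything falls off the work surface, if the arm or the gripper's body presses on something with over 40 N, if the wrist force passes 120 N, or if a joint passes its speed limit or range.

## Working session

There is one attempt and no reset: what is moved stays moved. The work goes in short steps, Python scripts to look and compute and a tool call to move; the robot and the scene stay as the last step left them, time stands still between calls to the robot, and variables do not carry over. Pictures are saved under pics/ and viewed, at most 10 in all, crops included, and the job is handed in when it is done.

Besides the shell and the picture viewer there is one more tool, called after "Request:" as a command line: name --argument value ..., lists and objects as JSON in quotes. play_rows: Moves the arm, as the interface text tells. Its arguments: {"type":"object","properties":{"commands":{"type":"array","items":{"type":"array","items":{"type":"array","items":{"type":"number"}}}}},"required":["commands"]}

```bash
mkdir -p pics
cat > h.py <<'E'
import numpy as np, cv2, json
from plant import ctrl
from scipy.spatial.transform import Rotation as R
def cam(p,o=None):
    if 'origin' in p: return np.array(p['origin']),np.array(p['rotation'])
    H=np.array(p['hand_eye']); Rt=R.from_euler('xyz',o['orientation'],degrees=True).as_matrix()
    return np.array(o['tool_pos'])+Rt@H[:3,3],Rt@H[:3,:3]
def ray(p,uv,o=None):
    K=np.array(p['camera_matrix']);d=np.array([(uv[0]-K[0,2])/K[0,0],(uv[1]-K[1,2])/K[1,1]])
    s=d.copy()
    for _ in range(20): s=d/(1+p['k1']*(s@s))
    c,Rc=cam(p,o); return c,Rc@np.array([s[0],s[1],1])
def atz(p,uv,z,o=None):
    c,d=ray(p,uv,o); return c+d*(z-c[2])/d[2]
def proj(p,X,o=None):
    c,Rc=cam(p,o); q=(np.atleast_2d(X)-c)@Rc; s=q[:,:2]/q[:,2:]
    s=s*(1+p['k1']*(s**2).sum(1,keepdims=True)); K=np.array(p['camera_matrix'])
    return s*[K[0,0],K[1,1]]+[K[0,2],K[1,2]]
def save(p,n): cv2.imwrite('pics/'+n,cv2.cvtColor(p['color'],cv2.COLOR_RGB2BGR))
E
python3 - <<'E'
from h import *
o=ctrl.get_obs(); print(o)
for n in ['scene','side','wrist']:
    o=ctrl.get_obs(); p=ctrl.snapshot(n); save(p,n+'0.png')
    c,Rc=cam(p,o); print(n,c,Rc[:,2],p['camera_matrix'],p['k1'])
    for t in ['press','stop','mould','hopper','collar','knob','foot','beaker','amber_drop','jar_green','jar_petals']:
        print(t,[(np.round(d['bbox']).astype(int).tolist(),round(d['conf'],2)) for d in ctrl.find_in(p,t)[:3]])
E
```

```text
{'clock': 0.0, 'joint_pos': array([ 8.40008339e+01,  2.05913497e+01,  6.35653620e-01, -1.96537573e-02,
       -7.01362563e+01, -1.65064943e+01]), 'qvel': array([ 0.01305471, -0.01989786, -0.00878713,  0.01744303,  0.07984101,
       -0.03989338]), 'tau': array([ 6.78605484e-04, -5.82716274e+01,  2.93046534e+01,  6.99741036e+00,
        6.82981830e-03, -1.65499409e-04]), 'tool_pos': array([0.25820717, 0.62310399, 0.20073943]), 'orientation': array([ 1.79906587e+02, -8.41383276e-03, -2.25123465e+01]), 'force': array([ 0.07632678, -0.22377477,  0.27918219]), 'moment': array([ 0.0144618 ,  0.04315289, -0.02056147]), 'gripper_force': 0.0, 'opening': 0.08765065013232254}Traceback (most recent call last):
  File "<stdin>", line 5, in <module>
IndexError: too many indices for array: array is 1-dimensional, but 2 were indexed
```

Run:
```python
from h import *
for n in ['scene','wrist']:
    p=ctrl.snapshot(n); print({k:v for k,v in p.items() if k!='color'})
```

```text
{'camera_matrix': array([[414.31241236,   0.        , 277.03654155],
       [  0.        , 414.31241236, 205.33022942],
       [  0.        ,   0.        ,   1.        ]]), 'k1': -0.05169615708424701, 'origin': array([-0.04296215, -0.29198741,  0.71150862]), 'rotation': array([-133.16059103,    1.0035138 ,  -64.80592182]), 'shot': 2}
{'camera_matrix': array([[372.35558768,   0.        , 277.48602916],
       [  0.        , 372.35558768, 210.92110843],
       [  0.        ,   0.        ,   1.        ]]), 'k1': -0.06352644398487123, 'hand_eye': array([[-6.21195564e-04, -9.58948349e-01, -2.83580108e-01,
         7.60345380e-02],
       [ 9.99999610e-01, -7.73844002e-04,  4.26267933e-04,
         1.02112809e-03],
       [-6.28215696e-04, -2.83579732e-01,  9.58948456e-01,
        -1.82683700e-01],
       [ 0.00000000e+00,  0.00000000e+00,  0.00000000e+00,
         1.00000000e+00]]), 'shot': 3}
```

```bash
sed -i "s/return np.array(p\['origin'\]),np.array(p\['rotation'\])/return np.array(p['origin']),R.from_euler('xyz',p['rotation'],degrees=True).as_matrix()/" h.py
python3 - <<'E'
from h import *
for n in ['scene','side','wrist']:
    o=ctrl.get_obs(); p=ctrl.snapshot(n); save(p,n+'0.png')
    c,Rc=cam(p,o); print(n,c,Rc[:,2])
    for t in ['press','stop','mould','hopper','collar','knob','foot','beaker','amber_drop','jar_green','jar_petals']:
        print(t,[(np.round(d['bbox']).astype(int).tolist(),round(d['conf'],2)) for d in ctrl.find_in(p,t)[:3]])
E
```

```text
scene [-0.04296215 -0.29198741  0.71150862] [ 0.65494871  0.32135245 -0.68394063]
press [([205, 144, 115, 130], 0.68)]
stop []
mould [([249, 283, 89, 79], 0.76), ([228, 192, 55, 64], 0.74)]
hopper [([252, 286, 84, 75], 0.79), ([230, 192, 54, 64], 0.62)]
collar [([270, 144, 21, 29], 0.66)]
knob [([266, 144, 23, 22], 0.8)]
foot [([270, 181, 22, 10], 0.41)]
beaker [([187, 166, 39, 50], 0.62)]
amber_drop [([321, 181, 17, 42], 0.76), ([218, 144, 29, 45], 0.45), ([208, 142, 116, 134], 0.42)]
jar_green [([303, 230, 29, 39], 0.92), ([208, 145, 115, 128], 0.22)]
jar_petals [([218, 148, 29, 41], 0.83)]
side [ 0.20273221 -0.57958132  0.6758292 ] [ 0.41034585  0.64967465 -0.63995244]
press [([203, 161, 145, 123], 0.6)]
stop []
mould [([213, 206, 74, 55], 0.86), ([168, 307, 92, 44], 0.83)]
hopper [([215, 206, 71, 52], 0.58), ([170, 310, 91, 41], 0.55)]
collar [([282, 165, 24, 25], 0.97)]
knob [([284, 161, 24, 24], 0.85)]
foot []
beaker [([212, 165, 37, 50], 0.85)]
amber_drop [([319, 216, 20, 45], 0.76)]
jar_green [([268, 251, 32, 44], 0.84), ([203, 163, 145, 121], 0.69)]
jar_petals [([260, 155, 27, 40], 0.73), ([283, 163, 27, 24], 0.24)]
wrist [0.3282492  0.59350651 0.38437697] [-0.26211643  0.10818945 -0.95895256]
press []
stop []
mould []
hopper []
collar []
knob []
foot []
beaker []
amber_drop []
jar_green []
jar_petals []
```

View pics/scene0.png

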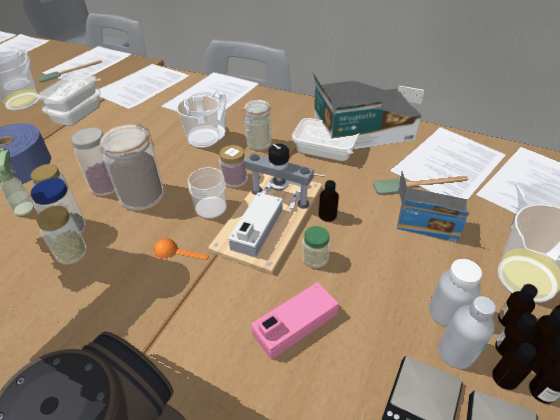

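View pics/side0.png

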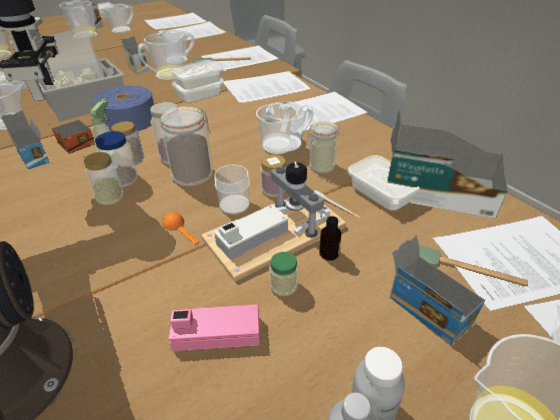

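View pics/wrist0.png

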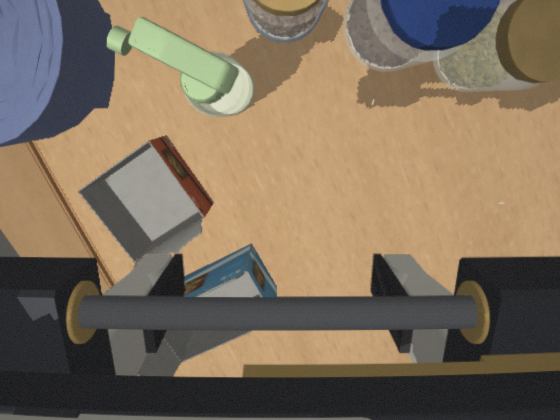

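Run:
```python
from h import *
s=ctrl.snapshot('scene'); d=ctrl.snapshot('side')
for p,pts in ((s,[((211,247),.018),((273,267),.018),((322,183),.018),((278,149),.168),((243,227),.082),((246,244),.018)]),(d,[((204,236),.018),((240,273),.018),((347,227),.018),((296,168),.168),((231,227),.082)])):
    for u,z in pts: print(u,z,atz(p,u,z).round(4))
for t in ['beaker','amber_drop','jar_green','jar_petals']:
  h={'beaker':.099,'amber_drop':.104,'jar_green':.078,'jar_petals':.093}[t]
  for p in (s,d):
    r=ctrl.find_in(p,t)
    if r:
      x,y,w,hh=r[0]['bbox']; print(t,atz(p,(x+w/2,y+hh/2),h/2).round(3))
```

```text
(211, 247) 0.018 [0.4387 0.1102 0.018 ]
(273, 267) 0.018 [ 0.4451 -0.0395  0.018 ]
(322, 183) 0.018 [ 0.7453 -0.0365  0.018 ]
(278, 149) 0.168 [0.6457 0.0401 0.168 ]
(243, 227) 0.082 [0.47   0.0409 0.082 ]
(246, 244) 0.018 [0.4787 0.0434 0.018 ]
(204, 236) 0.018 [0.4387 0.1082 0.018 ]
(240, 273) 0.018 [ 0.4528 -0.0385  0.018 ]
(347, 227) 0.018 [ 0.735  -0.0523  0.018 ]
(296, 168) 0.168 [0.6476 0.038  0.168 ]
(231, 227) 0.082 [0.4764 0.0347 0.082 ]
beaker [0.566 0.19  0.049]
beaker [0.559 0.193 0.049]
amber_drop [ 0.649 -0.091  0.052]
amber_drop [ 0.647 -0.091  0.052]
jar_green [ 0.513 -0.113  0.039]
jar_green [0.59  0.034 0.039]
jar_petals [0.681 0.185 0.046]
jar_petals [0.688 0.196 0.046]
```

```bash
cat >> h.py <<'E'
def rel(X,yaw,o=None,rp=(180,0)):
    o=o or ctrl.get_obs(); A=R.from_euler('xyz',o['orientation'],degrees=True)
    B=R.from_euler('xyz',[rp[0],rp[1],yaw],degrees=True)
    d=A.inv().apply(np.array(X)-o['tool_pos'])*100
    print('row',(A.inv()*B).as_rotvec().round(4),d.round(2), 'from',o['tool_pos'].round(4),o['orientation'].round(2),'J6',o['joint_pos'][5].round(1))
E
python3 - <<'E'
from h import *
rel([.258,.623,.33],-22.5); rel([.46,.04,.33],0)
E
```

```text
row [ 0.      0.     -0.0001] [-1.000e-02  7.000e-02 -1.283e+01] from [0.2584 0.6236 0.2017] [180.    0.  -22.5] J6 -16.5
row [ 0.      0.     -0.3928] [ 40.96  46.2  -12.83] from [0.2584 0.6236 0.2017] [180.    0.  -22.5] J6 -16.5
```

Request:
play_rows --commands '[[[0,0,0,0,0,-12.8,8.76],[0,0,0,0,0,-12.8,8.76],[0,0,0,0,0,-12.8,8.76],[0,0,-0.39,41,46.2,-12.8,8.76],[0,0,-0.39,41,46.2,-12.8,8.76],[0,0,-0.39,41,46.2,-12.8,8.76],[0,0,-0.39,41,46.2,-12.8,8.76],[0,0,-0.39,41,46.2,-12.8,8.76]]]'

```text
clock: 3.12
tool_pos: [0.3267, 0.4248, 0.3278]
orientation: [-180.0, -0.0, -0.0]
force: [1.0, -0.2, 0.2]
opening: 0.0876
gripper_force: 0.0
```

Run:
```python
from h import *
rel([.46,.04,.33],0)
```

```text
row [-0.0005 -0.0002 -0.0007] [13.36 38.47 -0.24] from [0.3267 0.4248 0.3278] [-1.7997e+02 -1.0000e-02 -4.0000e-02] J6 16.6
```

Request:
play_rows --commands '[[[0,0,0,13.4,38.5,0,8.76],[0,0,0,13.4,38.5,0,8.76],[0,0,0,13.4,38.5,0,8.76],[0,0,0,13.4,38.5,0,8.76],[0,0,0,13.4,38.5,0,8.76],[0,0,0,13.4,38.5,0,8.76],[0,0,0,13.4,38.5,0,8.76],[0,0,0,13.4,38.5,0,8.76]]]'

```text
clock: 3.78
tool_pos: [0.4352, 0.1096, 0.3283]
orientation: [-179.9, -0.1, -0.1]
force: [0.7, 0.4, 1.1]
opening: 0.0876
gripper_force: 0.0
```

Request:
play_rows --commands '[[[0,0,0,0.5,0,0,8.76],[0,0,0,0.5,0,0,8.76],[0,0,0,0.5,0,0,8.76],[0,0,0,0.5,0,0,8.76],[0,0,0,0.5,0,0,8.76]]]'

```text
clock: 4.2
tool_pos: [0.4398, 0.1126, 0.3276]
orientation: [-180.0, 0.0, -0.1]
force: [-0.2, 0.3, 0.1]
opening: 0.0873
gripper_force: 0.0
```

Run:
```python
from h import *
o=ctrl.get_obs(); p=ctrl.snapshot('wrist'); save(p,'wrist1.png'); print(o['tool_pos'],o['orientation'],o['qvel'].round(2))
for t in ['press','stop','mould','hopper','collar','knob','foot']:
    print(t,[(np.round(d['bbox']).astype(int).tolist(),round(d['conf'],2)) for d in ctrl.find_in(p,t)[:3]])
```

```text
[0.43979571 0.11260325 0.32760374] [-1.79998969e+02  9.52171436e-03 -5.35547843e-02] [ 0.31 -0.05 -0.06  0.06  0.02  0.11]
press [([268, 1, 132, 162], 0.95)]
stop []
mould [([399, 165, 111, 120], 0.74), ([304, 15, 59, 143], 0.56)]
hopper [([308, 15, 54, 146], 0.82), ([399, 162, 112, 121], 0.6)]
collar []
knob [([269, 2, 133, 161], 0.44)]
foot []
```

View pics/wrist1.png

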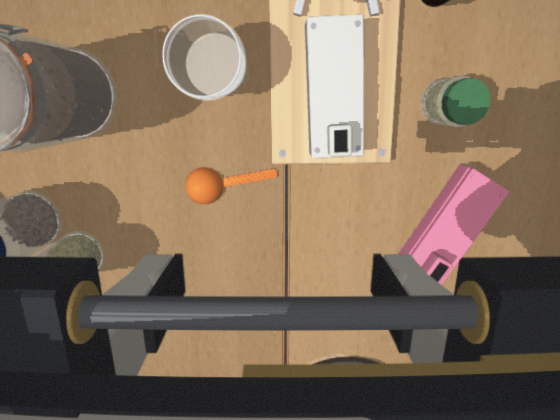

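Run:
```python
from h import *
o=ctrl.get_obs(); p=ctrl.snapshot('wrist')
g=cv2.cvtColor(p['color'],cv2.COLOR_RGB2GRAY)
for n,u,z in [('boardFL',(272,163),.018),('boardFR',(392,163),.018),('lidBL',(308,17),.058),('lidBR',(362,15),.058),('lidFL',(311,156),.058),('lidFR',(363,154),.058),('hop c',(340.5,140),.082),('hopFL',(330,154),.082),('hopFR',(351,153),.082),('hopBL',(329,126),.082),('hopBR',(351,125),.082)]:
    print(n,atz(p,u,z,o).round(4))
c=p['color'][0:170,255:410]; cv2.imwrite('pics/w1c.png',cv2.cvtColor(cv2.resize(c,None,fx=3.5,fy=3.5,interpolation=cv2.INTER_CUBIC),cv2.COLOR_RGB2BGR))
```

```text
boardFL [0.4365 0.1181 0.018 ]
boardFR [ 0.4364 -0.0424  0.018 ]
lidBL [0.6074 0.0764 0.058 ]
lidBR [0.6099 0.0159 0.058 ]
lidFL [0.4514 0.0701 0.058 ]
lidFR [0.4539 0.0067 0.058 ]
hop c [0.4731 0.0389 0.082 ]
hopFL [0.4571 0.0504 0.082 ]
hopFR [0.4583 0.0262 0.082 ]
hopBL [0.4888 0.0526 0.082 ]
hopBR [0.4899 0.0277 0.082 ]
```

View pics/w1c.png

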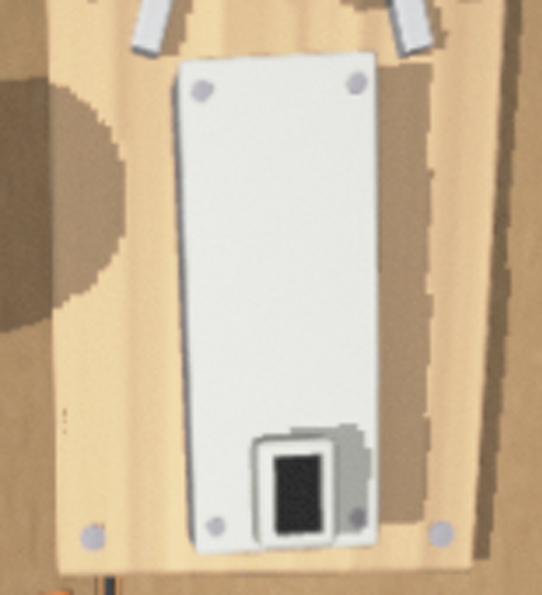

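Run:
```python
from h import *
o=ctrl.get_obs(); p=ctrl.snapshot('wrist')
for n,u,z in [('LB',(269.2,1),.018),('LF',(271.3,160),.018),('RB',(400.8,1),.018),('RF',(389.5,160),.018),('gL',(296,15),.03),('gR',(374,15),.03),('lBL',(306.3,18),.058),('lBR',(362,15.5),.058),('lFL',(311,157.3),.058),('lFR',(363,155.7),.058)]:
    print(n,atz(p,u,z,o).round(4))
# side/scene knob for axis
for n in('scene','side'):
    p=ctrl.snapshot(n)
    for t in('knob','collar'):
        for r in ctrl.find_in(p,t)[:1]:
            x,y,w,h=r['bbox'];print(n,t,atz(p,(x+w/2,y+h/2),.151 if t=='knob' else .14).round(4),r['bbox'])
```

```text
LB [0.6336 0.1201 0.018 ]
LF [0.4406 0.1189 0.018 ]
RB [ 0.6349 -0.0393  0.018 ]
RF [ 0.4405 -0.0388  0.018 ]
gL [0.6153 0.0883 0.03  ]
gR [ 0.6159 -0.0044  0.03  ]
lBL [0.6063 0.0781 0.058 ]
lBR [0.6094 0.0158 0.058 ]
lFL [0.4498 0.0699 0.058 ]
lFR [0.4518 0.0064 0.058 ]
scene knob [0.6482 0.0392 0.151 ] [266.1, 146.4, 25.7, 16.5]
scene collar [0.6567 0.0408 0.14  ] [267.1, 140.5, 25.7, 31.7]
side knob [0.6483 0.0432 0.151 ] [283.7, 161.0, 22.1, 24.4]
side collar [0.6495 0.0455 0.14  ] [281.7, 162.5, 25.7, 28.2]
```

Run:
```python
from h import *
rel([.4735,.0392,.12],3)
```

```text
row [ 0.      0.     -0.0553] [ 3.35  7.22 20.77] from [0.4402 0.1115 0.3277] [ 1.8e+02  0.0e+00 -1.7e-01] J6 50.6
```

Request:
play_rows --commands '[[[0,0,-0.055,3.35,7.2,5,8.76],[0,0,-0.055,3.35,7.2,5,8.76],[0,0,-0.055,3.35,7.2,20.8,8.76],[0,0,-0.055,3.35,7.2,20.8,8.76],[0,0,-0.055,3.35,7.2,20.8,8.76],[0,0,-0.055,3.35,7.2,20.8,8.76],[0,0,-0.055,3.35,7.2,20.8,8.76],[0,0,-0.055,3.35,7.2,20.8,8.76]]]'

```text
clock: 5.67
tool_pos: [0.4726, 0.0387, 0.119]
orientation: [179.9, 0.2, 3.0]
force: [1.0, 0.8, 2.2]
opening: 0.0875
gripper_force: 0.0
```

Run:
```python
from h import *
rel([.4735,.0392,.066],3)
o=ctrl.get_obs(); p=ctrl.snapshot('wrist'); save(p,'wrist2.png')
```

```text
row [ 0.0023  0.0037 -0.0003] [ 0.11 -0.06  5.3 ] from [0.4726 0.0387 0.119 ] [179.87   0.21   2.98] J6 64.4
```

View pics/wrist2.png

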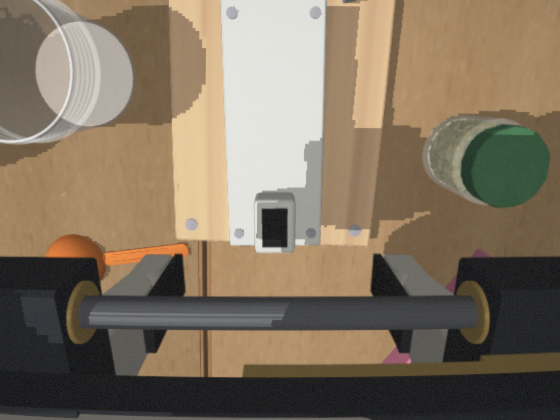

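Run:
```python
from h import *
o=ctrl.get_obs(); p=ctrl.snapshot('wrist')
for n,u,z in [('hop',(275,223),.082),('hFL',(258,251),.082),('hFR',(294,250),.082),('lFL',(230,244),.058),('lFR',(321,243),.058),('lBL',(222.5,3),.058),('lBR',(326,3),.058),('bFL',(178,239),.018),('bFR',(368,244),.018),('bL',(169,3),.018),('bR',(393,3),.018)]:
    print(n,atz(p,u,z,o).round(4))
```

```text
hop [0.4765 0.0405 0.082 ]
hFL [0.457  0.0505 0.082 ]
hFR [0.4589 0.0274 0.082 ]
lFL [0.4513 0.0712 0.058 ]
lFR [0.4553 0.007  0.058 ]
lBL [0.606  0.0788 0.058 ]
lBR [0.6093 0.0166 0.058 ]
bFL [0.4373 0.1187 0.018 ]
bFR [ 0.441  -0.0379  0.018 ]
bL [0.6138 0.1223 0.018 ]
bR [ 0.6222 -0.035   0.018 ]
```

Request:
play_rows --commands '[[[0,0.0037,0,0.3,-0.1,3,8.76],[0,0.0037,0,0.3,-0.1,5.3,8.76],[0,0.0037,0,0.3,-0.1,5.3,3],[0,0.0037,0,0.3,-0.1,5.3,1],[0,0.0037,0,0.3,-0.1,5.3,1],[0,0.0037,0,0.3,-0.1,5.3,1],[0,0.0037,0,0.3,-0.1,5.3,1],[0,0.0037,0,0.3,-0.1,5.3,1]]]'

```text
clock: 6.43
tool_pos: [0.4771, 0.041, 0.0678]
orientation: [-180.0, -0.3, 3.0]
force: [0.5, -0.9, 0.3]
opening: 0.0533
gripper_force: 0.0
```

Run:
```python
from h import *
o=ctrl.get_obs();print(o['force'],o['moment'])
rel([.5,.0405,.066],.6)
```

```text
[ 0.45607406 -0.85232778  0.34498383] [-0.05809886  0.03475574 -0.05156897]
row [-0.0009 -0.0056  0.0419] [2.28 0.17 0.2 ] from [0.4771 0.041  0.0678] [-179.96   -0.32    3.  ] J6 64.3
```

Request:
play_rows --commands '[[[0,0,0,0,0,0.2,1],[0,0,0,0,0,0.2,1],[0,0,0,0,0,0.2,1],[0,0,0,0,0,0.2,1],[0,0,0,0,0,0.2,1],[0,0,0,0,0,0.2,1],[0,0,0,0,0,0.2,1],[0,0,0,0,0,0.2,1]]]'

```text
clock: 7.1
tool_pos: [0.4764, 0.0406, 0.0647]
orientation: [180.0, -0.2, 3.0]
force: [0.4, -0.4, 0.3]
opening: 0.0102
gripper_force: 0.0
```

Run:
```python
from h import *
o=ctrl.get_obs();print(o['force'],o['moment'])
rel([.5,.0405,.066],.6)
```

```text
[ 0.42597932 -0.36120871  0.30843215] [-0.02881007 -0.01909675  0.00158669]
row [-0.     -0.0036  0.0417] [ 2.36  0.13 -0.13] from [0.4764 0.0406 0.0647] [180.    -0.21   2.99] J6 64.3
```

Run:
```python
from h import *
a=[]
for n,c in (('scene',(200,130,140,140)),('side',(180,140,180,140))):
    p=ctrl.snapshot(n)['color']; x,y,w,h=c
    a.append(cv2.resize(p[y:y+h,x:x+w],(400,400*h//w) if 0 else (int(w*400/h),400),interpolation=cv2.INTER_CUBIC))
im=np.hstack(a); im=cv2.resize(im,None,fx=.85,fy=.85); print(im.shape); cv2.imwrite('pics/ss3.png',cv2.cvtColor(im,cv2.COLOR_RGB2BGR))
```

```text
(340, 777, 3)
```

View pics/ss3.png

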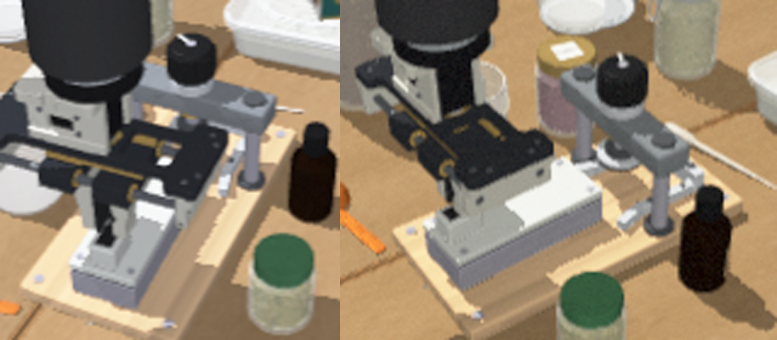

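Run:
```python
from h import *
o=ctrl.get_obs(); p=ctrl.snapshot('wrist'); save(p,'wrist4.png'); print(o['tool_pos'],o['opening'],o['gripper_force'],proj(p,[o['tool_pos'],[.4755,.0397,.082]],o))
```

```text
[0.47642462 0.04061814 0.06466707] 0.01014255235077852 0.0 [[276.23062345 250.08265303]
 [277.94327046 265.55404824]]
```

View pics/wrist4.png

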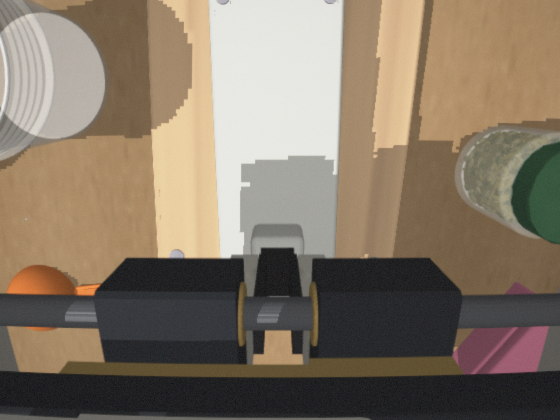

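Run:
```python
from h import *
o=ctrl.get_obs(); p=ctrl.snapshot('wrist')
print(proj(p,[[.4935,.0405,.082],[.4935,.0405,.058],[.4755,.053,.082],[.4755,.027,.082],[.4575,.04,.082]],o).round(1))
print(atz(p,(277,240),.082,o),atz(p,(277,225),.082,o),atz(p,(277,225),.058,o))
s=ctrl.snapshot('scene'); d=ctrl.snapshot('side')
P=[[.4755,.04,.082],[.4755,.04,.065],[.5755,.04,.165]]
print(proj(s,P).round(1),proj(d,P).round(1))
a=[]
for q,c in ((s,(225,190,50,60)),(d,(205,190,50,60))):
    x,y,w,h=c; a.append(cv2.resize(q['color'][y:y+h,x:x+w],(400,480),interpolation=cv2.INTER_CUBIC))
cv2.imwrite('pics/z5.png',cv2.cvtColor(np.hstack(a),cv2.COLOR_RGB2BGR))
```

```text
[[278.2 230.5]
 [278.1 215.6]
 [250.5 264.3]
 [304.  266.8]
 [275.4 298.5]]
[0.48868625 0.04082064 0.082     ] [0.49617559 0.04120432 0.082     ] [0.48818029 0.04080315 0.058     ]
[[244.6 225.4]
 [245.2 230.9]
 [264.1 167.7]] [[229.5 225.8]
 [230.1 231.6]
 [267.7 179.3]]
```

View pics/z5.png

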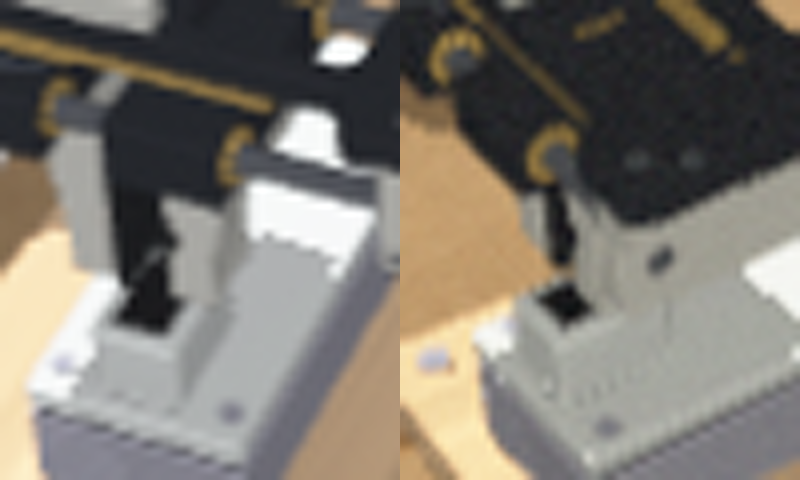

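Request:
play_rows --commands '[[[0,0,0,0,0,0,0],[0,0,0,0,0,0,0],[0,0,0,0,0,0,0],[0,0,0,0,0,0,0]]]'

```text
clock: 7.73
tool_pos: [0.4764, 0.0406, 0.0647]
orientation: [-180.0, -0.2, 3.0]
force: [0.5, -1.4, 0.1]
opening: 0.0005
gripper_force: 0.0
```

Run:
```python
from h import *
o=ctrl.get_obs();print(o['force'],o['moment'],o['opening'])
p=ctrl.snapshot('wrist'); a=p['color'][200:360,200:360]
s=ctrl.snapshot('side')['color'][190:240,205:255]
im=np.hstack([cv2.resize(a,(400,400)),cv2.resize(s,(400,400),interpolation=cv2.INTER_CUBIC)])
cv2.imwrite('pics/z6.png',cv2.cvtColor(im,cv2.COLOR_RGB2BGR))
```

```text
[ 0.49662689 -1.39209712  0.09229653] [-0.00348809 -0.01301888 -0.03283948] 0.0004513701680745311
```

```bash
cat > pan.py <<'E'
from h import *
import sys
a=[]
o=ctrl.get_obs();print(o['force'].round(2),o['moment'].round(3),o['opening'],o['tool_pos'].round(4))
for n,(x,y,w,h) in (('scene',(222,190,50,55)),('side',(200,190,50,55)),('wrist',(200,195,160,176))):
    a.append(cv2.resize(ctrl.snapshot(n)['color'][y:y+h,x:x+w],(265,292),interpolation=cv2.INTER_CUBIC))
np.save(sys.argv[1]+'.npy',np.hstack(a))
E
python3 pan.py A
```

```text
[ 0.52 -0.63 -0.03] [-0.036  0.018 -0.018] 0.0005078801490051485 [0.4764 0.0406 0.0647]
```

Request:
play_rows --commands '[[[0,0,0,0.3,0,0,0],[0,0,0,0.6,0,0,0],[0,0,0,0.6,0,0,0]]]'

```text
clock: 8.23
tool_pos: [0.4832, 0.0411, 0.0648]
orientation: [180.0, -0.2, 3.0]
force: [0.6, 0.7, -0.3]
opening: 0.0002
gripper_force: 0.0
```

```bash
python3 pan.py B
python3 - <<'E'
import numpy as np,cv2
cv2.imwrite('pics/pan.png',np.vstack([np.load('%s.npy'%k) for k in 'AB'])[:,:,::-1])
E
```

```text
[ 0.58  0.65 -0.32] [ 0.014 -0.006 -0.043] 0.00024801457530151103 [0.4832 0.0411 0.0648]
```

View pics/pan.png

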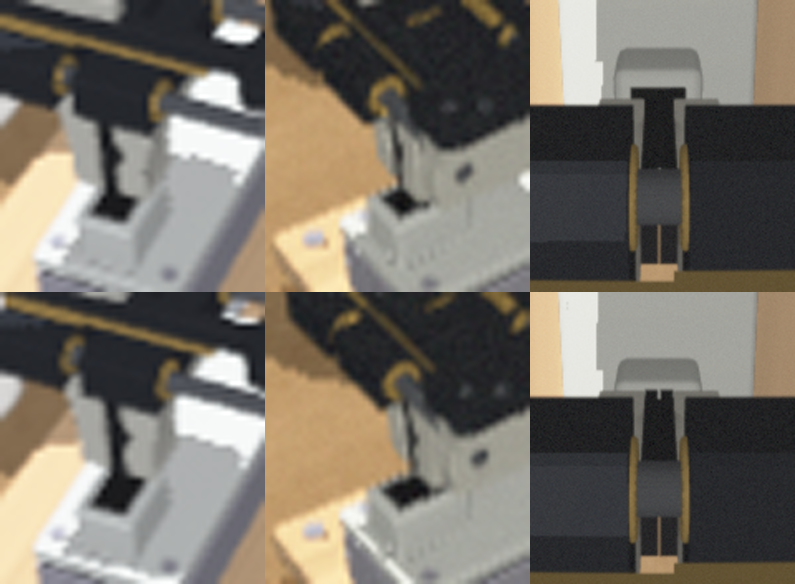

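Request:
play_rows --commands '[[[0,0,0,-0.7,0,-3,8.76],[0,0,0,-0.7,0,-3,8.76],[0,0,0,-0.7,0,-3,8.76],[0,0,0,-0.7,0,-3,8.76],[0,0,0,-0.7,0,-3,8.76],[0,0,0,-0.7,0,-3,8.76],[0,0,0,-0.7,0,-3,8.76],[0,0,0,-0.7,0,-3,8.76]]]'

```text
clock: 9.05
tool_pos: [0.4751, 0.0404, 0.0942]
orientation: [180.0, -0.2, 3.0]
force: [0.1, -0.4, 0.1]
opening: 0.0483
gripper_force: 0.0
```

Request:
play_rows --commands '[[[0,0,0,0,0,0,8.76],[0,0,0,0,0,0,8.76],[0,0,0,0,0,0,8.76],[0,0,0,0,0,0,8.76],[0,0,0,0,0,0,8.76],[0,0,0,0,0,0,8.76],[0,0,0,0,0,0,8.76],[0,0,0,0,0,0,8.76]]]'

```text
clock: 9.72
tool_pos: [0.4753, 0.0406, 0.0947]
orientation: [-180.0, -0.2, 3.0]
force: [0.0, 1.0, 0.2]
opening: 0.0873
gripper_force: 0.0
```

Run:
```python
from h import *
o=ctrl.get_obs(); p=ctrl.snapshot('wrist'); print(o['tool_pos'].round(4))
rel([.4755,.0400,.044],3)
for t in ['mould','hopper']:
    print(t,[(np.round(d['bbox']).astype(int).tolist(),round(d['conf'],2)) for d in ctrl.find_in(p,t)[:3]])
# brightness profile down centre column to find hopper hole
g=cv2.cvtColor(p['color'],cv2.COLOR_RGB2GRAY); print(g[150:300:4,270:285].mean(1).round().astype(int))
print(g[232,200:360:4].astype(int))
```

```text
[0.4753 0.0406 0.0947]
row [-0.0001 -0.0038 -0.0002] [-0.01  0.06  5.07] from [0.4753 0.0406 0.0947] [-180.     -0.22    2.99] J6 64.2
mould [([217, 0, 122, 274], 0.55)]
hopper [([220, 0, 116, 274], 0.95)]
[223 213 213 213 213 211 208 208 208 208 203 202 203 159 138 114 115 149
 155  48  30  30  29  30  31  29  31  30  30  30 152 147 152 153 154 152
 153  52]
[205 198 192 195 199 198 206 224 225 225 226 225 225 226 139 154  36  34
  20  33  33  35  32 148 151 132 156 158 154 155 154 156 126 132 133 135
 138 136 135 126]
```

Run:
```python
from h import *
o=ctrl.get_obs(); p=ctrl.snapshot('wrist')
print(proj(p,[o['tool_pos']],o))
for z in(.058,.07,.082,.1): print(z,atz(p,(277,247.5),z,o).round(4),atz(p,(277,215),z,o).round(4))
g=cv2.cvtColor(p['color'],cv2.COLOR_RGB2GRAY)
print(g[270:420:4,276:280].mean(1).round().astype(int))
print(p['color'][232,288:340:3].tolist())
```

```text
[[276.23057263 250.08254335]]
0.058 [0.4621 0.0395 0.058 ] [0.4836 0.0406 0.058 ]
0.07 [0.4669 0.0397 0.07  ] [0.4872 0.0408 0.07  ]
0.082 [0.4717 0.04   0.082 ] [0.4909 0.0409 0.082 ]
0.1 [0.4789 0.0403 0.1   ] [0.4963 0.0412 0.1   ]
[152 147 151 151 153 152 154  52  63  80  90 108 102  68  64 110 153 152
 152 151 150 148 150 149  80  80  80  36  30  31  34  29  29  33  31  32
  37  96]
[[33, 32, 33], [69, 68, 68], [155, 155, 149], [146, 147, 140], [130, 131, 124], [156, 154, 150], [154, 154, 148], [155, 156, 151], [155, 156, 149], [157, 158, 152], [155, 156, 150], [154, 154, 148], [156, 157, 152], [143, 140, 132], [150, 125, 98], [151, 126, 98], [151, 128, 99], [155, 130, 101]]
```

Request:
play_rows --commands '[[[0,0,0,-0.2,0,2,8.76],[0,0,0,-0.2,0,4,8.76],[0,0,0,-0.2,0,5,8.76],[0,0,0,-0.2,0,5,8.76]]]'

```text
clock: 10.25
tool_pos: [0.4719, 0.0398, 0.0426]
orientation: [179.9, 0.0, 3.0]
force: [0.3, 0.3, -0.5]
opening: 0.0875
gripper_force: 0.0
```

Request:
play_rows --commands '[[[0,0,0,0,0,0,5],[0,0,0,0,0,0,5],[0,0,0,0,0,0,5],[0,0,0,0,0,0,5],[0,0,0,0,0,0,5],[0,0,0,0,0,0,5],[0,0,0,0,0,0,5]]]'

```text
clock: 10.83
tool_pos: [0.4736, 0.0405, 0.0449]
orientation: [-180.0, -0.2, 3.0]
force: [0.6, -0.4, 0.1]
opening: 0.0511
gripper_force: 0.0
```

Request:
play_rows --commands '[[[0,0,0,0,0,0,1],[0,0,0,0,0,0,1],[0,0,0,0,0,0,1],[0,0,0,0,0,0,1],[0,0,0,0,0,0,1],[0,0,0,0,0,0,1],[0,0,0,0,0,0,1],[0,0,0,0,0,0,1]]]'

```text
clock: 11.5
tool_pos: [0.4735, 0.0405, 0.0446]
orientation: [-180.0, -0.2, 3.0]
force: [0.2, 0.2, -0.8]
opening: 0.0258
gripper_force: 30.0
```

Run:
```python
from h import *
o=ctrl.get_obs();print(o['force'],o['moment'],o['opening'],o['gripper_force'])
s=ctrl.snapshot('scene'); d=ctrl.snapshot('side'); w=ctrl.snapshot('wrist')
print(proj(s,[o['tool_pos']]),proj(d,[o['tool_pos']]))
```

```text
[ 0.21627129  0.23911561 -0.79696579] [ 0.18493922 -0.03194437  0.04196835] 0.025767735237365794 29.999355375766754
[[245.18905845 237.9118264 ]] [[229.99322481 238.6133571 ]]
```

Request:
play_rows --commands '[[[0,0,0.01,0.5,0.03,0,1],[0,0,0.02,1,0.05,0,1],[0,0,0.03,1.5,0.08,0,1],[0,0,0.042,2,0.1,0,1],[0,0,0.042,2.5,0.13,0,1],[0,0,0.042,3,0.15,0,1],[0,0,0.042,3,0.15,0,1]]]'

```text
clock: 12.23
tool_pos: [0.505, 0.0407, 0.0446]
orientation: [-180.0, -0.3, 0.6]
force: [0.7, -0.0, -2.7]
opening: 0.0256
gripper_force: 30.0
```

Run:
```python
from h import *
o=ctrl.get_obs();print(o['force'],o['moment'],o['opening'],o['gripper_force'])
w=ctrl.snapshot('wrist'); save(w,'w7.png'); g=cv2.cvtColor(w['color'],cv2.COLOR_RGB2GRAY)
rel([.5735,.0405,.0446],.6)
for r in (60,120,180,30): print(r,[ (i,int(g[r,i])) for i in range(130,420,6)])
```

```text
[ 0.68180357 -0.0351288  -2.71765272] [-0.18285787 -0.17773392 -0.05071047] 0.025627966084442757 29.995091557502747
row [-0.0004 -0.0049 -0.0004] [6.88 0.09 0.04] from [0.5047 0.0407 0.0447] [-179.98   -0.28    0.58] J6 63.5
60 [(130, 134), (136, 141), (142, 142), (148, 145), (154, 205), (160, 209), (166, 205), (172, 190), (178, 193), (184, 197), (190, 199), (196, 202), (202, 205), (208, 230), (214, 229), (220, 231), (226, 231), (232, 230), (238, 230), (244, 230), (250, 229), (256, 230), (262, 230), (268, 230), (274, 232), (280, 229), (286, 229), (292, 229), (298, 230), (304, 230), (310, 228), (316, 232), (322, 230), (328, 230), (334, 230), (340, 228), (346, 228), (352, 147), (358, 144), (364, 143), (370, 142), (376, 144), (382, 132), (388, 191), (394, 188), (400, 196), (406, 196), (412, 196), (418, 202)]
120 [(130, 101), (136, 141), (142, 145), (148, 143), (154, 140), (160, 144), (166, 147), (172, 143), (178, 147), (184, 196), (190, 202), (196, 203), (202, 202), (208, 228), (214, 231), (220, 232), (226, 232), (232, 231), (238, 231), (244, 231), (250, 232), (256, 230), (262, 231), (2
[... 793 characters left out ...]
, (370, 146), (376, 139), (382, 130), (388, 130), (394, 135), (400, 136), (406, 143), (412, 120), (418, 107)]
30 [(130, 206), (136, 207), (142, 205), (148, 203), (154, 207), (160, 204), (166, 199), (172, 187), (178, 194), (184, 185), (190, 110), (196, 176), (202, 169), (208, 231), (214, 230), (220, 230), (226, 230), (232, 229), (238, 230), (244, 229), (250, 230), (256, 229), (262, 230), (268, 230), (274, 228), (280, 228), (286, 229), (292, 229), (298, 229), (304, 228), (310, 228), (316, 227), (322, 228), (328, 229), (334, 228), (340, 228), (346, 229), (352, 132), (358, 91), (364, 116), (370, 140), (376, 143), (382, 135), (388, 161), (394, 188), (400, 189), (406, 195), (412, 195), (418, 199)]
```

Run:
```python
from h import *
im=cv2.imread('pics/w7.png'); g=cv2.GaussianBlur(cv2.cvtColor(im,cv2.COLOR_BGR2GRAY),(3,3),0).astype(int)
o=ctrl.get_obs(); p=ctrl.snapshot('wrist')
for r in (10,30,60,90,120,150,180,210):
    e=np.abs(g[r,2:]-g[r,:-2]); idx=[i+1 for i in range(1,len(e)-1) if e[i]>18 and e[i]>=e[i-1] and e[i]>e[i+1] and 100<i<460]
    print(r,[(i,int(g[r,i-3]),int(g[r,i+3]),round(float(atz(p,(i,r),.018,o)[1]),4),round(float(atz(p,(i,r),.058,o)[1]),4)) for i in idx])
```

```text
10 [(125, 138, 203, 0.1206, 0.1054), (174, 186, 224, 0.0947, 0.0845), (194, 218, 89, 0.0843, 0.076), (201, 91, 225, 0.0807, 0.0731), (351, 224, 91, 0.0032, 0.0103), (357, 91, 152, 0.0, 0.0078), (389, 132, 186, -0.0167, -0.0057), (426, 193, 98, -0.0362, -0.0215), (435, 96, 149, -0.041, -0.0254)]
30 [(126, 139, 205, 0.1208, 0.1055), (185, 184, 135, 0.0894, 0.0801), (195, 102, 176, 0.0841, 0.0759), (203, 164, 229, 0.0799, 0.0725), (350, 227, 138, 0.0032, 0.0104), (355, 139, 95, 0.0006, 0.0082), (388, 132, 187, -0.0168, -0.0058), (424, 199, 100, -0.036, -0.0214), (434, 101, 151, -0.0414, -0.0257)]
60 [(129, 100, 140, 0.1203, 0.1052), (149, 140, 196, 0.1095, 0.0964), (349, 227, 144, 0.0029, 0.0102), (386, 133, 189, -0.0169, -0.0059), (422, 200, 103, -0.0364, -0.0216), (431, 103, 154, -0.0413, -0.0256)]
90 [(131, 104, 141, 0.1205, 0.1053), (173, 141, 204, 0.0974, 0.0866), (348, 227, 143, 0.0027, 0.0099), (383, 135, 189, -0.0164, -0.0055), (420, 199, 103, -0.0368, -0.022), (428, 102, 155, -0.0412, -0.0256)]
120 [(134, 102, 143, 0.1202, 0.105), (179, 140, 199, 0.095, 0.0846), (346, 229, 144, 0.0029, 0.0101), (385, 131, 189, -0.0188, -0.0074), (417, 204, 103, -0.0367, -0.0219), (425, 104, 154, -0.0413, -0.0256)]
150 [(137, 102, 142, 0.1199, 0.1048), (176, 142, 207, 0.0976, 0.0868), (345, 230, 141, 0.0025, 0.0098), (415, 141, 102, -0.0373, -0.0224), (430, 105, 149, -0.046, -0.0294), (452, 155, 104, -0.0588, -0.0398)]
180 [(140, 104, 142, 0.1197, 0.1047), (149, 144, 177, 0.1145, 0.1004), (157, 176, 211, 0.1098, 0.0966), (209, 207, 156, 0.0796, 0.0722), (412, 143, 103, -0.0374, -0.0225)]
210 [(142, 145, 210, 0.1202, 0.1051), (211, 209, 160, 0.0792, 0.0718), (409, 143, 105, -0.0376, -0.0226)]
```

Request:
play_rows --commands '[[[0,0,0,0.6,-0.04,0,1],[0,0,0,1.2,-0.08,0,1],[0,0,0,1.8,-0.08,0,1],[0,0,0,2.4,-0.08,0,1],[0,0,0,3,-0.08,0,1],[0,0,0,3.6,-0.08,0,1],[0,0,0,4.2,-0.08,0,1],[0,0,0,4.2,-0.08,0,1]]]'

```text
clock: 13.0
tool_pos: [0.5471, 0.0419, 0.0449]
orientation: [-180.0, -0.3, 0.6]
force: [1.0, 0.6, -2.3]
opening: 0.0258
gripper_force: 30.0
```

Run:
```python
from h import *
o=ctrl.get_obs();print(o['force'],o['moment'],o['opening'],o['gripper_force'])
rel([.5735,.0405,.0446],.6)
```

```text
[ 0.9749414   0.55950203 -2.31880356] [-0.04514785 -0.25573475 -0.02962857] 0.02577368661383588 29.995595812797546
row [-0.0002 -0.0046 -0.0003] [2.64 0.17 0.04] from [0.5471 0.0419 0.0449] [-179.99   -0.26    0.58] J6 65.6
```

Request:
play_rows --commands '[[[0,0,0,0.4,0,0,1],[0,0,0,0.8,0,0,1],[0,0,0,1.2,0,0,1],[0,0,0,1.6,0,0,1],[0,0,0,1.9,0,0,1],[0,0,0,1.9,0,0,1]]]'

```text
clock: 13.5
tool_pos: [0.5654, 0.0421, 0.045]
orientation: [-180.0, -0.2, 0.6]
force: [0.3, -0.1, -3.3]
opening: 0.0258
gripper_force: 30.0
```

Run:
```python
from h import *
o=ctrl.get_obs();print(o['force'],o['moment'],o['tool_pos'])
```

```text
[ 0.3332446  -0.13576743 -3.32521813] [-0.11734089 -0.11301292 -0.02583278] [0.56536805 0.04206189 0.04499573]
```

Request:
play_rows --commands '[[[0,0,0,0.15,0,0,1],[0,0,0,0.3,0,0,1],[0,0,0,0.45,0,0,1],[0,0,0,0.6,0,0,1]]]'

```text
clock: 13.83
tool_pos: [0.5705, 0.042, 0.0451]
orientation: [-180.0, -0.2, 0.6]
force: [-1.3, 0.1, -2.1]
opening: 0.0256
gripper_force: 30.0
```

Request:
play_rows --commands '[[[0,0,0,0.1,0,0,1],[0,0,0,0.15,0,0,1]]]'

```text
clock: 14.0
tool_pos: [0.5722, 0.042, 0.045]
orientation: [-180.0, -0.2, 0.6]
force: [-0.7, 0.4, -1.6]
opening: 0.0259
gripper_force: 30.0
```

Request:
play_rows --commands '[[[0,0,0,0.1,0,0,1],[0,0,0,0.1,0,0,1]]]'

```text
clock: 14.17
tool_pos: [0.5732, 0.042, 0.045]
orientation: [-180.0, -0.2, 0.6]
force: [-0.0, -0.4, -2.6]
opening: 0.0254
gripper_force: 30.0
```

Request:
play_rows --commands '[[[0,0,0,0.1,0,0,1],[0,0,0,0.1,0,0,1]]]'

```text
clock: 14.33
tool_pos: [0.5737, 0.042, 0.0449]
orientation: [-180.0, -0.2, 0.6]
force: [-1.6, 0.4, -2.2]
opening: 0.0255
gripper_force: 30.0
```

Request:
play_rows --commands '[[[0,0,0,0.1,0,0,1],[0,0,0,0.1,0,0,1]]]'

```text
clock: 14.5
tool_pos: [0.5736, 0.0419, 0.0447]
orientation: [180.0, -0.1, 0.6]
force: [-5.6, 0.9, 0.5]
opening: 0.0256
gripper_force: 30.0
```

Request:
play_rows --commands '[[[0,0,0,0,0,0,8.76],[0,0,0,0,0,0,8.76],[0,0,0,0,0,0,8.76],[0,0,0,0,0,0,8.76],[0,0,0,0,0,0,8.76],[0,0,0,0,0,-4,8.76],[0,0,0,0,0,-8,8.76],[0,0,0,0,0,-12,8.76]]]'

```text
clock: 15.17
tool_pos: [0.5742, 0.0417, 0.1662]
orientation: [180.0, -0.1, 0.6]
force: [1.5, 0.1, 0.1]
opening: 0.0736
gripper_force: 0.0
```

Request:
play_rows --commands '[[[0,0,0,0,0,-4,8.76],[0,0,0,0,0,-8,8.76],[0,0,0,-2,0,-10,8.76],[0,0,0,-4,0,-10,8.76],[0,0,0,-4,0,-10,8.76]]]'

```text
clock: 15.58
tool_pos: [0.5326, 0.0416, 0.2674]
orientation: [-179.9, -0.4, 0.6]
force: [-0.4, -1.3, -1.3]
opening: 0.0877
gripper_force: 0.0
```

Run:
```python
from h import *
o=ctrl.get_obs(); p=ctrl.snapshot('wrist'); save(p,'w8.png'); print(o['tool_pos'],o['orientation'],o['joint_pos'].round(1))
for t,z in [('knob',.168),('collar',.134),('hopper',.07),('mould',.05),('press',0.05),('foot',.06),('stop',.04)]:
    for d in ctrl.find_in(p,t)[:2]:
        x,y,w,h=d['bbox']; print(t,np.round(d['bbox']),round(d['conf'],2),atz(p,(x+w/2,y+h/2),z,o).round(4))
```

```text
[0.53264023 0.04164433 0.2673725 ] [-179.85910966   -0.42485506    0.5802163 ] [ 25.6   4.7 -11.3   0.1 -73.5  65. ]
knob [241.   6.  72.  70.] 0.82 [0.6505 0.0426 0.168 ]
knob [ 77.   3. 101.  66.] 0.62 [0.6539 0.1492 0.168 ]
collar [243.   7.  63.  73.] 0.67 [0.6543 0.0446 0.134 ]
hopper [352. 244. 108. 119.] 0.97 [ 0.3869 -0.1092  0.07  ]
hopper [249.   2.  60. 160.] 0.59 [0.6284 0.0401 0.07  ]
mould [245.   0.  66. 160.] 0.75 [0.6311 0.0419 0.05  ]
mould [353. 243. 106. 121.] 0.74 [ 0.3759 -0.1166  0.05  ]
press [182.   0. 192. 246.] 0.73 [0.5873 0.0409 0.05  ]
press [ 78.   1. 102.  67.] 0.38 [0.6753 0.1927 0.05  ]
foot [245.   5.  63.  71.] 0.67 [0.6676 0.0435 0.06  ]
foot [261.  75.  29.  10.] 0.45 [0.6309 0.0442 0.06  ]
stop [ 77.   0. 100.  70.] 0.71 [0.6759 0.198  0.04  ]
stop [378. 160.  66.  58.] 0.7 [ 0.5161 -0.1109  0.04  ]
```

Run:
```python
from h import *
im=cv2.imread('pics/w8.png'); g=cv2.cvtColor(im,cv2.COLOR_BGR2GRAY)
o=ctrl.get_obs(); p=ctrl.snapshot('wrist')
c=cv2.HoughCircles(cv2.GaussianBlur(g,(5,5),1)[0:110,210:345],cv2.HOUGH_GRADIENT,1,20,param1=120,param2=12,minRadius=22,maxRadius=45)
if c is not None:
    for q in c[0][:4]: print(q, atz(p,(q[0]+210,q[1]),.168,o).round(4))
m=(g<60)[0:110,200:350].astype(np.uint8); n,l,st,ce=cv2.connectedComponentsWithStats(m)
for i in range(1,n):
    if st[i,4]>200: print(st[i],ce[i]+[200,0])
print('lid col', g[100:200:3,262:268].mean(1).round().astype(int))
print('lid front', [atz(p,(265,r),.058,o)[0].round(4) for r in (150,155,160,165)])
print('board front',g[220:260:2,230:240].mean(1).round().astype(int),[atz(p,(235,r),.018,o)[0].round(4) for r in (236,240,244,248)])
```

```text
[67.5 41.5 32.1] [0.651  0.0418 0.168 ]
[  46    9   64   69 2943] [278.34488617  44.48895685]
lid col [232 232 232 232 231 232 232 230 224 228 228 227 228 228 228 228 228 227
 226 227 197 206 206 206 206 206 206 211 213 213 213 214 213 213]
lid front [np.float64(0.5616), np.float64(0.5564), np.float64(0.5511), np.float64(0.5458)]
board front [205 205 205 206 205 205 205 206 206 206 206 206 205 165 121 118 117 115
 115 113] [np.float64(0.4514), np.float64(0.4461), np.float64(0.4409), np.float64(0.4356)]
```

Run:
```python
from h import *
rel([.6515,.042,.22],60)
```

```text
row [ 0.0017 -0.0021 -1.0372] [11.69  0.07  4.45] from [0.5345 0.0416 0.2642] [ 1.7998e+02 -1.5000e-01  5.7000e-01] J6 65.1
```

Request:
play_rows --commands '[[[0,0,-0.12,3,0,1,8.76],[0,0,-0.24,6,0,2,8.76],[0,0,-0.36,9,0,3,8.76],[0,0,-0.48,11.7,0.05,4.4,8.76],[0,0,-0.6,11.7,0.05,4.4,8.76],[0,0,-0.72,11.7,0.05,4.4,8.76],[0,0,-0.84,11.7,0.05,4.4,8.76],[0,0,-0.96,11.7,0.05,4.4,8.76]]]'

```text
clock: 16.7
tool_pos: [0.6517, 0.0421, 0.2201]
orientation: [179.9, -0.0, 55.9]
force: [0.4, -0.2, 0.1]
opening: 0.0876
gripper_force: 0.0
```

Run:
```python
from h import *
rel([.6515,.042,.119],60)
```

```text
row [ 0.002  -0.0006 -0.0714] [-0.02 -0.03 10.11] from [0.6517 0.0421 0.2201] [ 1.7989e+02 -4.0000e-02  5.5910e+01] J6 125.1
```

Request:
play_rows --commands '[[[0,0,-0.07,0,0,3,8.76],[0,0,-0.07,0,0,6,8.76],[0,0,-0.07,0,0,9,8.76],[0,0,-0.07,0,0,10.1,8.76],[0,0,-0.07,0,0,10.1,8.76]]]'

```text
clock: 17.12
tool_pos: [0.6498, 0.0417, 0.1166]
orientation: [-179.9, 0.2, 59.6]
force: [0.3, 0.7, 0.3]
opening: 0.0875
gripper_force: 0.0
```

Request:
play_rows --commands '[[[0,0,0,0,0,0,3],[0,0,0,0,0,0,3],[0,0,0,0,0,0,3],[0,0,0,0,0,0,3],[0,0,0,0,0,0,3],[0,0,0,0,0,0,3],[0,0,0,0,0,0,3],[0,0,0,0,0,0,3]]]'

```text
clock: 17.78
tool_pos: [0.6513, 0.0427, 0.1209]
orientation: [179.9, -0.1, 59.6]
force: [-4.2, 2.6, 4.8]
opening: 0.0465
gripper_force: 30.0
```

```bash
cat > st.py <<'E'
from h import *
o=ctrl.get_obs();print('t',round(o['clock'],2),'F',o['force'].round(1),'M',o['moment'].round(3),'op',round(o['opening'],4),'gf',round(o['gripper_force'],1),o['tool_pos'].round(4),o['orientation'].round(1),'J6',o['joint_pos'][5].round(1))
E
python3 st.py
```

```text
t 17.78 F [-4.2  2.6  4.8] M [ 0.891  1.401 -0.012] op 0.0465 gf 30.0 [0.6513 0.0427 0.1209] [ 1.799e+02 -1.000e-01  5.960e+01] J6 128.7
```

Request:
play_rows --commands '[[[0,0,0.08,0,0,0,3],[0,0,0.16,0,0,0,3],[0,0,0.24,0,0,0,3],[0,0,0.32,0,0,0,3],[0,0,0.4,0,0,0,3],[0,0,0.48,0,0,0,3],[0,0,0.56,0,0,0,3]]]'

```text
clock: 18.37
tool_pos: [0.6511, 0.0428, 0.1209]
orientation: [179.9, -0.2, 27.3]
force: [-3.6, 3.6, 5.4]
opening: 0.0467
gripper_force: 30.0
```

```bash
python3 st.py
```

```text
t 18.37 F [-3.6  3.6  5.4] M [1.184 1.813 0.267] op 0.0467 gf 30.0 [0.6511 0.0428 0.1209] [179.9  -0.2  27.3] J6 96.4
```

Request:
play_rows --commands '[[[0,0,0.07,0,0,0,3],[0,0,0.14,0,0,0,3]]]'

```text
clock: 18.53
tool_pos: [0.6511, 0.0429, 0.1209]
orientation: [180.0, -0.2, 19.3]
force: [-5.2, 4.3, 6.2]
opening: 0.0465
gripper_force: 30.0
```

```bash
python3 st.py
```

```text
t 18.53 F [-5.2  4.3  6.2] M [1.236 1.848 0.303] op 0.0465 gf 30.0 [0.6511 0.0429 0.1209] [180.   -0.2  19.3] J6 88.4
```

Request:
play_rows --commands '[[[0,0,0.07,0,0,0,3],[0,0,0.14,0,0,0,3]]]'

```text
clock: 18.7
tool_pos: [0.6511, 0.0429, 0.1209]
orientation: [-180.0, -0.2, 11.3]
force: [-5.3, 3.4, 5.6]
opening: 0.0468
gripper_force: 30.0
```

```bash
python3 st.py
```

```text
t 18.7 F [-5.3  3.4  5.6] M [1.382 1.958 0.291] op 0.0468 gf 30.0 [0.6511 0.0429 0.1209] [-180.    -0.2   11.3] J6 80.4
```

Request:
play_rows --commands '[[[0,0,0.07,0,0,0,3],[0,0,0.14,0,0,0,3]]]'

```text
clock: 18.87
tool_pos: [0.6511, 0.043, 0.1209]
orientation: [-180.0, -0.2, 3.3]
force: [-5.2, 3.5, 5.3]
opening: 0.0464
gripper_force: 30.0
```

```bash
python3 st.py
```

```text
t 18.87 F [-5.2  3.5  5.3] M [1.406 1.925 0.274] op 0.0464 gf 30.0 [0.6511 0.043  0.1209] [-180.    -0.2    3.3] J6 72.4
```

Request:
play_rows --commands '[[[0,0,0.07,0,0,0,3],[0,0,0.14,0,0,0,3]]]'

```text
clock: 19.03
tool_pos: [0.6511, 0.043, 0.1209]
orientation: [-179.9, -0.2, -4.7]
force: [-5.2, 4.7, 5.6]
opening: 0.0465
gripper_force: 30.0
```

```bash
python3 st.py
```

```text
t 19.03 F [-5.2  4.7  5.6] M [1.535 2.032 0.241] op 0.0465 gf 30.0 [0.6511 0.043  0.1209] [-179.9   -0.2   -4.7] J6 64.4
```

Request:
play_rows --commands '[[[0,0,0.07,0,0,0,3],[0,0,0.1,0,0,0,3]]]'

```text
clock: 19.2
tool_pos: [0.651, 0.0431, 0.1209]
orientation: [-179.9, -0.2, -10.5]
force: [-5.4, 4.6, 5.8]
opening: 0.0469
gripper_force: 30.0
```

```bash
python3 st.py
```

```text
t 19.2 F [-5.4  4.6  5.8] M [1.594 2.022 0.263] op 0.0469 gf 30.0 [0.651  0.0431 0.1209] [-179.9   -0.2  -10.5] J6 58.6
```

Request:
play_rows --commands '[[[0,0,0.07,0,0,0,3],[0,0,0.14,0,0,0,3]]]'

```text
clock: 19.37
tool_pos: [0.651, 0.0432, 0.1209]
orientation: [-179.9, -0.1, -18.5]
force: [-5.5, 4.7, 6.9]
opening: 0.0469
gripper_force: 30.0
```

```bash
python3 st.py
```

```text
t 19.37 F [-5.5  4.7  6.9] M [1.638 2.028 0.272] op 0.0469 gf 30.0 [0.651  0.0432 0.1209] [-1.799e+02 -1.000e-01 -1.850e+01] J6 50.6
```

Request:
play_rows --commands '[[[0,0,0.07,0,0,0,3],[0,0,0.14,0,0,0,3]]]'

```text
clock: 19.53
tool_pos: [0.651, 0.0432, 0.1209]
orientation: [-179.9, -0.1, -26.5]
force: [-4.7, 4.6, 6.6]
opening: 0.0467
gripper_force: 30.0
```

```bash
python3 st.py
```

```text
t 19.53 F [-4.7  4.6  6.6] M [1.791 2.078 0.3  ] op 0.0467 gf 30.0 [0.651  0.0432 0.1209] [-1.799e+02 -1.000e-01 -2.650e+01] J6 42.6
```

Request:
play_rows --commands '[[[0,0,0.07,0,0,0,3],[0,0,0.1,0,0,0,3]]]'

```text
clock: 19.7
tool_pos: [0.651, 0.0432, 0.1209]
orientation: [-179.9, -0.1, -32.3]
force: [-5.3, 4.1, 6.2]
opening: 0.0464
gripper_force: 30.0
```

```bash
python3 st.py
```

```text
t 19.7 F [-5.3  4.1  6.2] M [1.808 2.08  0.299] op 0.0464 gf 30.0 [0.651  0.0432 0.1209] [-1.799e+02 -1.000e-01 -3.230e+01] J6 36.8
```

Request:
play_rows --commands '[[[0,0,0.05,0,0,0,3],[0,0,0.1,0,0,0,3]]]'

```text
clock: 19.87
tool_pos: [0.651, 0.0433, 0.1209]
orientation: [-179.8, -0.1, -37.9]
force: [-5.1, 4.8, 4.9]
opening: 0.0464
gripper_force: 30.0
```

```bash
python3 st.py
```

```text
t 19.87 F [-5.1  4.8  4.9] M [1.864 2.127 0.269] op 0.0464 gf 30.0 [0.651  0.0433 0.1209] [-1.798e+02 -1.000e-01 -3.790e+01] J6 31.2
```

Request:
play_rows --commands '[[[0,0,0.05,0,0,0,3],[0,0,0.1,0,0,0,3]]]'

```text
clock: 20.03
tool_pos: [0.651, 0.0433, 0.1209]
orientation: [-179.8, -0.1, -43.6]
force: [-5.6, 5.0, 5.2]
opening: 0.0465
gripper_force: 30.0
```

```bash
python3 st.py
```

```text
t 20.03 F [-5.6  5.   5.2] M [1.968 2.092 0.273] op 0.0465 gf 30.0 [0.651  0.0433 0.1209] [-1.798e+02 -1.000e-01 -4.360e+01] J6 25.5
```

Request:
play_rows --commands '[[[0,0,0.05,0,0,0,3],[0,0,0.1,0,0,0,3]]]'

```text
clock: 20.2
tool_pos: [0.6511, 0.0434, 0.1209]
orientation: [-179.8, -0.1, -49.3]
force: [-5.0, 5.5, 6.0]
opening: 0.0464
gripper_force: 30.0
```

```bash
python3 st.py
```

```text
t 20.2 F [-5.   5.5  6. ] M [2.042 2.112 0.257] op 0.0464 gf 30.0 [0.6511 0.0434 0.1209] [-1.798e+02 -1.000e-01 -4.930e+01] J6 19.7
```

Request:
play_rows --commands '[[[0,0,0.05,0,0,0,3],[0,0,0.1,0,0,0,3]]]'

```text
clock: 20.37
tool_pos: [0.6511, 0.0434, 0.1208]
orientation: [-179.8, -0.0, -55.1]
force: [-4.9, 5.9, 5.2]
opening: 0.0467
gripper_force: 30.0
```

```bash
python3 st.py
```

```text
t 20.37 F [-4.9  5.9  5.2] M [2.05  2.1   0.339] op 0.0467 gf 30.0 [0.6511 0.0434 0.1208] [-179.8   -0.   -55.1] J6 14.0
```

Request:
play_rows --commands '[[[0,0,0.05,0,0,0,3],[0,0,0.1,0,0,0,3]]]'

```text
clock: 20.53
tool_pos: [0.6511, 0.0435, 0.1209]
orientation: [-179.8, -0.0, -60.8]
force: [-5.6, 5.3, 6.1]
opening: 0.0467
gripper_force: 30.0
```

```bash
python3 st.py
python3 - <<'E'
from h import *
a=cv2.imread('pics/side0.png'); s=ctrl.snapshot('side'); save(s,'side9.png'); b=cv2.imread('pics/side9.png')
for t in('foot','collar','knob'): print(t,[(np.round(d['bbox']).tolist(),round(d['conf'],2)) for d in ctrl.find_in(s,t)[:2]])
K=[proj(s,[[.6515,.042,z]]).round(1)[0].tolist() for z in(.168,.151,.134,.128,.122,.062,.058)]; print(K)
g=cv2.cvtColor(b,cv2.COLOR_BGR2GRAY); g0=cv2.cvtColor(a,cv2.COLOR_BGR2GRAY)
x0,y0=280,160
print('before');print(g0[160:216:3,282:312:2]);print('now');print(g[160:216:3,282:312:2])
E
```

```text
t 20.53 F [-5.6  5.3  6.1] M [2.113 2.085 0.356] op 0.0467 gf 30.0 [0.6511 0.0435 0.1209] [-179.8   -0.   -60.8] J6 8.3
foot [([282.0, 199.0, 22.0, 12.0], 0.54)]
collar [([286.0, 165.0, 24.0, 25.0], 0.77)]
knob [([294.0, 164.0, 14.0, 21.0], 0.69)]
[[296.4, 166.6], [296.3, 173.0], [296.1, 179.2], [296.1, 181.4], [296.0, 183.6], [295.6, 204.1], [295.5, 205.5]]
before
[[153 156 100 101 101 100 104 103 100 100 100 101 101 101 135]
 [151 113 102 100  83  53 107 135  41  42  80 103 100 100 155]
 [109  78  96  43  36  37  85 183 114  38  41  34  93 152 131]
 [ 92  99  52  42  45  38  39  41  37  35  34  21  25 154 155]
 [ 70 108  37  32  34  37  33  38  32  28  25  17  26 155 154]
 [148 148  39  25  22  23  22  28  26  27  25  17  50 153 154]
 [150 150  54  22  26  27  24  25  17  26  27  14  64 155 150]
 [112 144 144  41  20  23  23  27  22  25  23  57 145 152 151]
 [ 85  92 122 128 129 110  86  79 100 116 144 128 146 151 148]
 [ 92  86  90  90 129 146 151 154 153 149 125  97  95 116 152]
 [118 118  87  92  84  87  96  95  95  93  95  95  93  95  92]
 [116 103 102  89  87  82  82  89  97  
[... 967 characters left out ...]
3 159]
 [ 91  97 128 140 141 155  94  92  86 129 153 133 146 161 159]
 [ 94  94  99  97 145 161 165 167 166 157 131 102  95 120 159]
 [125 119  91  96  89  94 103 101 100  97 100 101 100  99  98]
 [125 111 108  93  91  89  90  97 100  98  97  98  98 100  95]
 [123 109 109 107 117  94  88  88  88  94 101  99 100  83  61]
 [124 164 150 151  88  65 110  86  86  88  87 101  98  86  69]
 [223 220 229 160  62  60 104 113  80  87  87  89  87  99 100]
 [244 243 228 233 148  66  67  69  66  80 107  83  83  89  94]
 [243 243 214 162 216 230 168 151 151 158 153 122  88  89  88]
 [243 243 244 244 193  99 108  98 104 127 160 164 177 131  90]
 [244 244 244 243 244 244 242 243 214 170 171 147 115 100 118]]
```

Request:
play_rows --commands '[[[0,0,0.035,0,0,0,3],[0,0,0.07,0,0,0,3]]]'

```text
clock: 20.9
tool_pos: [0.6511, 0.0435, 0.1209]
orientation: [-179.8, -0.0, -64.8]
force: [-5.1, 5.3, 6.6]
opening: 0.0464
gripper_force: 30.0
```

```bash
python3 st.py
```

```text
t 20.9 F [-5.1  5.3  6.6] M [2.188 2.08  0.413] op 0.0464 gf 30.0 [0.6511 0.0435 0.1209] [-179.8   -0.   -64.8] J6 4.3
```

Request:
play_rows --commands '[[[0,0,0.035,0,0,0,3],[0,0,0.07,0,0,0,3]]]'

```text
clock: 21.07
tool_pos: [0.6511, 0.0435, 0.1209]
orientation: [-179.8, 0.0, -68.8]
force: [-4.5, 6.0, 5.0]
opening: 0.0467
gripper_force: 30.0
```

```bash
python3 st.py
```

```text
t 21.07 F [-4.5  6.   5. ] M [2.145 2.048 0.434] op 0.0467 gf 30.0 [0.6511 0.0435 0.1209] [-179.8    0.   -68.8] J6 0.3
```

Request:
play_rows --commands '[[[0,0,0.035,0,0,0,3],[0,0,0.07,0,0,0,3]]]'

```text
clock: 21.23
tool_pos: [0.6511, 0.0436, 0.1209]
orientation: [-179.8, 0.0, -72.8]
force: [-5.2, 6.1, 4.9]
opening: 0.0465
gripper_force: 30.0
```

```bash
python3 st.py
```

```text
t 21.23 F [-5.2  6.1  4.9] M [2.198 2.088 0.36 ] op 0.0465 gf 30.0 [0.6511 0.0436 0.1209] [-179.8    0.   -72.8] J6 -3.7
```

Request:
play_rows --commands '[[[0,0,0.05,0,0,0,3]]]'

```text
clock: 21.32
tool_pos: [0.6511, 0.0436, 0.1209]
orientation: [-179.8, 0.0, -75.6]
force: [-4.7, 5.7, 5.7]
opening: 0.0469
gripper_force: 30.0
```

```bash
python3 st.py
```

```text
t 21.32 F [-4.7  5.7  5.7] M [2.317 1.999 0.414] op 0.0469 gf 30.0 [0.6511 0.0436 0.1209] [-179.8    0.   -75.6] J6 -6.6
```

Request:
play_rows --commands '[[[0,0,0.05,0,0,0,3]]]'

```text
clock: 21.4
tool_pos: [0.6511, 0.0436, 0.1209]
orientation: [-179.8, 0.0, -78.6]
force: [-5.5, 4.8, 5.1]
opening: 0.0467
gripper_force: 30.0
```

```bash
python3 st.py
```

```text
t 21.4 F [-5.5  4.8  5.1] M [2.288 1.98  0.391] op 0.0467 gf 30.0 [0.6511 0.0436 0.1209] [-179.8    0.   -78.6] J6 -9.5
```

Request:
play_rows --commands '[[[0,0,0.05,0,0,0,3]]]'

```text
clock: 21.48
tool_pos: [0.6512, 0.0436, 0.1209]
orientation: [-179.8, 0.1, -81.4]
force: [-4.9, 6.2, 6.2]
opening: 0.0466
gripper_force: 30.0
```

```bash
python3 st.py
```

```text
t 21.48 F [-4.9  6.2  6.2] M [2.29  1.946 0.446] op 0.0466 gf 30.0 [0.6512 0.0436 0.1209] [-1.798e+02  1.000e-01 -8.140e+01] J6 -12.3
```

Request:
play_rows --commands '[[[0,0,0.05,0,0,0,3]]]'

```text
clock: 21.57
tool_pos: [0.6512, 0.0436, 0.1209]
orientation: [-179.8, 0.1, -84.3]
force: [-5.4, 6.6, 5.5]
opening: 0.0463
gripper_force: 30.0
```

```bash
python3 st.py
```

```text
t 21.57 F [-5.4  6.6  5.5] M [2.354 1.995 0.472] op 0.0463 gf 30.0 [0.6512 0.0436 0.1209] [-1.798e+02  1.000e-01 -8.430e+01] J6 -15.2
```

Request:
play_rows --commands '[[[0,0,0.05,0,0,0,3]]]'

```text
clock: 21.65
tool_pos: [0.6512, 0.0437, 0.1209]
orientation: [-179.8, 0.1, -87.1]
force: [-5.2, 7.0, 4.0]
opening: 0.0463
gripper_force: 30.0
```

```bash
python3 st.py
```

```text
t 21.65 F [-5.2  7.   4. ] M [2.367 1.997 0.393] op 0.0463 gf 30.0 [0.6512 0.0437 0.1209] [-1.798e+02  1.000e-01 -8.710e+01] J6 -18.1
```

Request:
play_rows --commands '[[[0,0,0.05,0,0,0,3]]]'

```text
clock: 21.73
tool_pos: [0.6512, 0.0437, 0.1209]
orientation: [-179.8, 0.1, -90.0]
force: [-3.8, 7.3, 5.3]
opening: 0.0463
gripper_force: 30.0
```

```bash
python3 st.py
```

```text
t 21.73 F [-3.8  7.3  5.3] M [2.364 1.907 0.437] op 0.0463 gf 30.0 [0.6512 0.0437 0.1209] [-1.798e+02  1.000e-01 -9.000e+01] J6 -20.9
```

Request:
play_rows --commands '[[[0,0,0.05,0,0,0,3]]]'

```text
clock: 21.82
tool_pos: [0.6512, 0.0437, 0.1209]
orientation: [-179.8, 0.1, -92.9]
force: [-4.4, 6.1, 4.3]
opening: 0.0469
gripper_force: 30.0
```

```bash
python3 st.py
```

```text
t 21.82 F [-4.4  6.1  4.3] M [2.424 1.874 0.465] op 0.0469 gf 30.0 [0.6512 0.0437 0.1209] [-1.798e+02  1.000e-01 -9.290e+01] J6 -23.8
```

Request:
play_rows --commands '[[[0,0,0.05,0,0,0,3]]]'

```text
clock: 21.9
tool_pos: [0.6513, 0.0437, 0.1209]
orientation: [-179.8, 0.1, -95.7]
force: [-4.9, 6.4, 5.9]
opening: 0.0467
gripper_force: 30.0
```

```bash
python3 st.py
```

```text
t 21.9 F [-4.9  6.4  5.9] M [2.438 1.879 0.43 ] op 0.0467 gf 30.0 [0.6513 0.0437 0.1209] [-1.798e+02  1.000e-01 -9.570e+01] J6 -26.7
```

Request:
play_rows --commands '[[[0,0,0,0,0,0,8.7],[0,0,0,0,0,0,8.7],[0,0,0,0,0,0,8.7],[0,0,0,0,0,-4,8.7],[0,0,0,0,0,-8,8.7],[0,0,0,-3,0,-11,8.7],[0,0,0,-6,0,-14,8.7],[0,0,0,-9,0,-14,8.7]]]'

```text
clock: 22.57
tool_pos: [0.663, 0.1322, 0.2681]
orientation: [-179.2, 0.2, -95.7]
force: [1.6, 0.5, 2.2]
opening: 0.0864
gripper_force: 0.0
```

Request:
play_rows --commands '[[[0,0,0,0,0,0,8.7],[0,0,0,0,0,0,8.7],[0,0,0,0,0,0,8.7]]]'

```text
clock: 22.82
tool_pos: [0.6599, 0.1317, 0.2598]
orientation: [-179.8, -0.0, -95.6]
force: [0.5, -0.7, -0.4]
opening: 0.0871
gripper_force: 0.0
```

```bash
cat > pol.py <<'E'
from h import *
import sys
def pol(p,o,X0,z,rs):
    th=np.arange(0,360,6); g=cv2.cvtColor(p['color'],cv2.COLOR_RGB2GRAY); out=[]
    for r in rs:
        X=np.c_[X0[0]+r*np.cos(np.radians(th)),X0[1]+r*np.sin(np.radians(th)),np.full(len(th),z)]
        uv=proj(p,X,o).astype(np.float32); out.append(cv2.remap(g,uv[:,0].reshape(1,-1),uv[:,1].reshape(1,-1),1)[0])
    return th,np.array(out)
o=ctrl.get_obs(); p=ctrl.snapshot('wrist'); save(p,sys.argv[1]); print(o['tool_pos'].round(4),o['orientation'].round(1))
print(proj(p,[[.651,.042,.168]],o))
g=cv2.cvtColor(p['color'],cv2.COLOR_RGB2GRAY); u,v=proj(p,[[.651,.042,.168]],o)[0].astype(int)
m=(g<75).astype(np.uint8); n,l,st,ce=cv2.connectedComponentsWithStats(m)
for i in range(1,n):
    if 500<st[i,4]<8000: print(st[i],ce[i])
for nm in('knob','collar'):
    print(nm,[(np.round(d['bbox']).tolist(),round(d['conf'],2)) for d in ctrl.find_in(p,nm)[:1]])
th,a=pol(p,o,(.651,.042),.168,(.004,.008,.012,.016,.020,.023))
for t,c in zip(th,a.T): print(t,c.tolist())
E
python3 pol.py w10.png
```

```text
[0.6599 0.1317 0.2598] [-179.8   -0.   -95.6]
[[276.56471545  83.14749491]]
[  0  47  25  55 572] [ 6.51748252 72.20629371]
[ 247   50   63   68 2897] [277.92302382  83.90196755]
knob [([243.0, 47.0, 69.0, 69.0], 0.71)]
collar [([247.0, 49.0, 60.0, 69.0], 0.71)]
0 [84, 47, 48, 46, 34, 225]
6 [84, 46, 48, 47, 47, 233]
12 [94, 47, 45, 45, 55, 233]
18 [105, 47, 45, 45, 38, 215]
24 [113, 48, 47, 44, 45, 234]
30 [116, 47, 47, 44, 38, 202]
36 [122, 50, 48, 47, 36, 216]
42 [140, 47, 48, 47, 39, 232]
48 [153, 45, 46, 41, 37, 117]
54 [154, 48, 47, 49, 37, 112]
60 [155, 47, 47, 46, 39, 90]
66 [159, 49, 50, 46, 37, 123]
72 [166, 48, 49, 46, 41, 144]
78 [174, 48, 49, 50, 38, 77]
84 [175, 50, 47, 49, 42, 140]
90 [178, 50, 48, 47, 43, 67]
96 [184, 50, 50, 49, 45, 116]
102 [186, 48, 50, 48, 43, 95]
108 [186, 49, 49, 48, 40, 61]
114 [186, 48, 49, 49, 42, 119]
120 [187, 48, 49, 49, 48, 48]
126 [188, 50, 49, 48, 44, 111]
132 [190, 46, 49, 49, 42, 57]
138 [191, 46, 47, 49, 39, 104]
144 [190, 49, 48, 47, 41, 177]
150 [191, 44, 50, 48, 40, 60]
156 [192, 46, 48, 50, 39, 184]
162 [192, 46, 46, 49, 32, 58]

[... 282 characters left out ...]
182, 48, 49, 41, 28, 138]
228 [180, 51, 48, 35, 35, 134]
234 [186, 49, 49, 41, 29, 83]
240 [189, 48, 45, 41, 30, 86]
246 [210, 49, 43, 39, 32, 102]
252 [229, 49, 39, 39, 30, 84]
258 [233, 106, 38, 42, 36, 103]
264 [234, 206, 65, 39, 29, 100]
270 [234, 233, 166, 138, 27, 99]
276 [231, 231, 166, 169, 37, 103]
282 [215, 160, 87, 59, 27, 99]
288 [164, 62, 39, 38, 35, 102]
294 [121, 50, 46, 41, 38, 102]
300 [99, 48, 49, 41, 31, 101]
306 [96, 49, 50, 47, 37, 91]
312 [87, 46, 48, 46, 31, 168]
318 [79, 47, 48, 48, 55, 231]
324 [83, 44, 45, 46, 84, 234]
330 [82, 47, 50, 48, 34, 228]
336 [77, 47, 47, 48, 80, 233]
342 [73, 47, 50, 46, 50, 233]
348 [79, 46, 48, 47, 36, 231]
354 [85, 49, 48, 45, 53, 235]
```

Run:
```python
import sys; sys.argv=['x','w11.png']
import io,contextlib
with contextlib.redirect_stdout(io.StringIO()): from pol import *
q=dict(p); q['color']=cv2.cvtColor(cv2.imread('pics/w8.png'),cv2.COLOR_BGR2RGB)
oo=dict(tool_pos=np.array([.5340,.0416,.2650]),orientation=[-179.95,-.2,.58])
for nm,P,O in(('w8',q,oo),('now',p,o)):
    th,a=pol(P,O,(.651,.042),.168,(.004,.008,.012,.016)); print(nm,[(int(t),c.tolist()) for t,c in zip(th,a.T) if c[1]>90 or c[2]>80])
# side-wall: bright/dark on knob side & collar at front facing -x in w8; in now facing camera
for z,r in((.15,.0236),(.13,.0216)):
    th,a=pol(q,oo,(.651,.042),z,(r,)); print('w8 z',z,a[0].tolist())
    for nm in('scene','side'):
        s=ctrl.snapshot(nm); th,a=pol(s,None,(.651,.042),z,(r,)); print(nm,z,a[0].tolist())
        s0=dict(s); s0['color']=cv2.cvtColor(cv2.imread('pics/%s0.png'%nm),cv2.COLOR_BGR2RGB); th,a=pol(s0,None,(.651,.042),z,(r,)); print(nm,'0',z,a[0].tolist())
```

```text
w8 [(42, [203, 159, 48, 47]), (48, [216, 227, 102, 49]), (54, [213, 231, 224, 162]), (60, [204, 218, 228, 230]), (66, [187, 121, 112, 109])]
now [(258, [233, 107, 40, 36]), (264, [234, 211, 90, 40]), (270, [234, 234, 229, 138]), (276, [231, 231, 225, 168]), (282, [216, 157, 119, 59])]
w8 z 0.15 [40, 42, 41, 40, 42, 39, 38, 37, 36, 45, 47, 34, 88, 48, 79, 110, 75, 132, 127, 132, 146, 145, 133, 111, 104, 201, 218, 218, 221, 222, 222, 222, 218, 219, 218, 194, 90, 73, 88, 96, 96, 94, 97, 85, 82, 82, 43, 80, 36, 34, 36, 29, 42, 16, 33, 33, 34, 36, 38, 37]
scene 0.15 [132, 169, 190, 183, 178, 159, 100, 49, 37, 37, 37, 38, 42, 39, 35, 40, 54, 67, 75, 74, 98, 98, 74, 43, 25, 26, 26, 25, 24, 24, 24, 24, 22, 23, 23, 22, 25, 25, 24, 23, 22, 23, 23, 23, 26, 31, 39, 48, 54, 57, 58, 54, 42, 32, 27, 24, 28, 84, 117, 111]
scene 0 0.15 [35, 36, 57, 125, 164, 153, 96, 48, 36, 36, 36, 38, 41, 38, 33, 33, 47, 66, 74, 73, 95, 96, 73, 43, 25, 24, 23, 23, 24, 23, 23, 23, 24, 25, 24, 23, 22, 23, 24, 24, 23, 22, 22, 22, 24, 29, 37, 46, 52, 56, 57, 53, 42, 33, 28, 24, 28, 32, 34, 35]
side 0.15 [23, 24, 23, 55
[... 1183 characters left out ...]
47, 149, 151, 153, 152, 151, 149, 145, 143, 142, 138, 132, 132, 124, 122, 115, 118, 118, 108, 89, 63, 41, 23, 22, 22, 22, 22, 23, 24]
side 0.13 [24, 21, 22, 20, 18, 24, 22, 27, 27, 26, 23, 24, 25, 22, 22, 26, 26, 24, 23, 22, 25, 30, 58, 88, 114, 133, 135, 139, 145, 144, 140, 142, 142, 147, 154, 156, 156, 159, 158, 157, 157, 157, 157, 153, 150, 116, 85, 102, 118, 128, 130, 130, 133, 129, 121, 100, 68, 33, 27, 26]
side 0 0.13 [19, 22, 22, 25, 26, 20, 26, 25, 28, 26, 19, 22, 22, 24, 21, 21, 22, 19, 22, 22, 23, 27, 56, 83, 107, 125, 130, 133, 137, 134, 128, 132, 134, 140, 145, 146, 149, 150, 150, 151, 150, 150, 150, 151, 150, 145, 140, 138, 131, 127, 129, 131, 133, 129, 120, 101, 74, 43, 25, 15]
```

Run:
```python
from h import *
rel([.6508,.0437,.115],-95.6)
```

```text
row [-0.0037  0.0005 -0.0017] [ 8.84  0.12 14.53] from [0.6602 0.1315 0.2604] [-1.7979e+02  3.0000e-02 -9.5700e+01] J6 -33.6
```

Request:
play_rows --commands '[[[-0.004,0,0,4,0.1,1,8.7],[-0.004,0,0,8,0.1,2,8.7],[-0.004,0,0,8.8,0.1,4,8.7],[-0.004,0,0,8.8,0.1,5,8.7],[-0.004,0,0,8.8,0.1,8,8.7],[-0.004,0,0,8.8,0.1,11,8.7],[-0.004,0,0,8.8,0.1,14.5,8.7],[-0.004,0,0,8.8,0.1,14.5,8.7]]]'

```text
clock: 23.98
tool_pos: [0.6467, 0.0442, 0.1082]
orientation: [179.4, -0.1, -95.7]
force: [-0.5, -0.4, -1.3]
opening: 0.0871
gripper_force: 0.0
```

Request:
play_rows --commands '[[[0,0,0,0,0,0,3],[0,0,0,0,0,0,3],[0,0,0,0,0,0,3],[0,0,0,0,0,0,3],[0,0,0,0,0,0,3],[0,0,0,0,0,0,3],[0,0,0,0,0,0,3],[0,0,0,0,0,0,3]]]'

```text
clock: 24.65
tool_pos: [0.6514, 0.0445, 0.1161]
orientation: [-180.0, 0.1, -95.7]
force: [-0.7, 0.8, 3.7]
opening: 0.0464
gripper_force: 30.0
```

```bash
python3 st.py
```

```text
t 24.65 F [-0.7  0.8  3.7] M [0.248 0.107 0.01 ] op 0.0464 gf 30.0 [0.6514 0.0445 0.1161] [-1.80e+02  1.00e-01 -9.57e+01] J6 -26.6
```

Request:
play_rows --commands '[[[0,0,0.05,0,0,0,3],[0,0,0.1,0,0,0,3]]]'

```text
clock: 24.82
tool_pos: [0.6514, 0.0444, 0.1161]
orientation: [-180.0, 0.0, -101.5]
force: [-0.2, -0.0, 3.1]
opening: 0.0467
gripper_force: 30.0
```

```bash
python3 st.py
```

```text
t 24.82 F [-0.2 -0.   3.1] M [0.151 0.029 0.403] op 0.0467 gf 30.0 [0.6514 0.0444 0.1161] [-180.     0.  -101.5] J6 -32.4
```

Request:
play_rows --commands '[[[0,0,0.05,0,0,0,3]]]'

```text
clock: 24.9
tool_pos: [0.6514, 0.0445, 0.1161]
orientation: [-180.0, 0.0, -104.3]
force: [-0.1, 0.7, 2.9]
opening: 0.0468
gripper_force: 30.0
```

```bash
python3 st.py
```

```text
t 24.9 F [-0.1  0.7  2.9] M [0.078 0.007 0.401] op 0.0468 gf 30.0 [0.6514 0.0445 0.1161] [-180.     0.  -104.3] J6 -35.3
```

Request:
play_rows --commands '[[[0,0,0.05,0,0,0,3]]]'

```text
clock: 24.98
tool_pos: [0.6515, 0.0444, 0.1161]
orientation: [-180.0, 0.0, -107.2]
force: [-0.4, -0.5, 3.3]
opening: 0.0466
gripper_force: 30.0
```

```bash
python3 st.py
```

```text
t 24.98 F [-0.4 -0.5  3.3] M [ 0.08  -0.099  0.496] op 0.0466 gf 30.0 [0.6515 0.0444 0.1161] [-180.     0.  -107.2] J6 -38.2
```

Request:
play_rows --commands '[[[0,0,0.05,0,0,0,3]]]'

```text
clock: 25.07
tool_pos: [0.6516, 0.0444, 0.1161]
orientation: [-179.9, 0.0, -110.1]
force: [-0.2, -0.1, 2.5]
opening: 0.0469
gripper_force: 30.0
```

```bash
python3 st.py
```

```text
t 25.07 F [-0.2 -0.1  2.5] M [ 0.043 -0.178  0.478] op 0.0469 gf 30.0 [0.6516 0.0444 0.1161] [-179.9    0.  -110.1] J6 -41.1
```

Request:
play_rows --commands '[[[0,0,0.05,0,0,0,3]]]'

```text
clock: 25.15
tool_pos: [0.6516, 0.0444, 0.1162]
orientation: [-179.9, 0.0, -112.9]
force: [0.5, -1.2, 2.8]
opening: 0.0465
gripper_force: 30.0
```

```bash
python3 st.py
```

```text
t 25.15 F [ 0.5 -1.2  2.8] M [-0.046 -0.22   0.507] op 0.0465 gf 30.0 [0.6516 0.0444 0.1162] [-179.9    0.  -112.9] J6 -43.9
```

Request:
play_rows --commands '[[[0,0,0.05,0,0,0,3]]]'

```text
clock: 25.23
tool_pos: [0.6516, 0.0444, 0.1161]
orientation: [-179.9, 0.1, -115.8]
force: [-0.9, -1.1, 3.8]
opening: 0.0465
gripper_force: 30.0
```

```bash
python3 st.py
```

```text
t 25.23 F [-0.9 -1.1  3.8] M [-0.025 -0.298  0.494] op 0.0465 gf 30.0 [0.6516 0.0444 0.1161] [-1.799e+02  1.000e-01 -1.158e+02] J6 -46.8
```

Request:
play_rows --commands '[[[0,0,0.05,0,0,0,3]]]'

```text
clock: 25.32
tool_pos: [0.6517, 0.0444, 0.1161]
orientation: [-179.9, 0.1, -118.7]
force: [0.5, -0.8, 3.3]
opening: 0.0467
gripper_force: 30.0
```

```bash
python3 st.py
```

```text
t 25.32 F [ 0.5 -0.8  3.3] M [-0.02  -0.376  0.51 ] op 0.0467 gf 30.0 [0.6517 0.0444 0.1161] [-1.799e+02  1.000e-01 -1.187e+02] J6 -49.6
```

Request:
play_rows --commands '[[[0,0,0.05,0,0,0,3]]]'

```text
clock: 25.4
tool_pos: [0.6518, 0.0444, 0.1162]
orientation: [-179.9, 0.1, -121.5]
force: [-0.7, -0.7, 2.8]
opening: 0.0464
gripper_force: 30.0
```

```bash
python3 st.py
```

```text
t 25.4 F [-0.7 -0.7  2.8] M [-0.085 -0.468  0.506] op 0.0464 gf 30.0 [0.6518 0.0444 0.1162] [-1.799e+02  1.000e-01 -1.215e+02] J6 -52.5
```

Request:
play_rows --commands '[[[0,0,0.05,0,0,0,3]]]'

```text
clock: 25.48
tool_pos: [0.6518, 0.0444, 0.1161]
orientation: [-179.9, 0.1, -124.4]
force: [0.6, -0.5, 2.0]
opening: 0.0467
gripper_force: 30.0
```

```bash
python3 st.py
```

```text
t 25.48 F [ 0.6 -0.5  2. ] M [-0.186 -0.43   0.563] op 0.0467 gf 30.0 [0.6518 0.0444 0.1161] [-1.799e+02  1.000e-01 -1.244e+02] J6 -55.4
```

Request:
play_rows --commands '[[[0,0,0.05,0,0,0,3]]]'

```text
clock: 25.57
tool_pos: [0.6519, 0.0443, 0.1161]
orientation: [-179.9, 0.1, -127.3]
force: [0.9, -0.2, 2.3]
opening: 0.0467
gripper_force: 30.0
```

```bash
python3 st.py
```

```text
t 25.57 F [ 0.9 -0.2  2.3] M [-0.289 -0.59   0.5  ] op 0.0467 gf 30.0 [0.6519 0.0443 0.1161] [-1.799e+02  1.000e-01 -1.273e+02] J6 -58.2
```

Request:
play_rows --commands '[[[0,0,0.05,0,0,0,3]]]'

```text
clock: 25.65
tool_pos: [0.6519, 0.0443, 0.1161]
orientation: [-179.9, 0.1, -130.1]
force: [1.1, -1.2, 3.3]
opening: 0.0467
gripper_force: 30.0
```

```bash
python3 st.py
```

```text
t 25.65 F [ 1.1 -1.2  3.3] M [-0.25  -0.649  0.552] op 0.0467 gf 30.0 [0.6519 0.0443 0.1161] [-1.799e+02  1.000e-01 -1.301e+02] J6 -61.1
```

Request:
play_rows --commands '[[[0,0,0.05,0,0,0,3]]]'

```text
clock: 25.73
tool_pos: [0.652, 0.0443, 0.1162]
orientation: [-179.9, 0.1, -133.0]
force: [4.7, -1.8, 1.4]
opening: 0.0466
gripper_force: 30.0
```

```bash
python3 st.py
```

```text
t 25.73 F [ 4.7 -1.8  1.4] M [-0.883 -2.032  0.122] op 0.0466 gf 30.0 [0.652  0.0443 0.1162] [-1.799e+02  1.000e-01 -1.330e+02] J6 -64.0
```

Request:
play_rows --commands '[[[0,0,0,0,0,0,3],[0,0,0,0,0,0,3]]]'

```text
clock: 25.9
tool_pos: [0.6521, 0.0443, 0.1161]
orientation: [-179.9, 0.1, -132.8]
force: [4.1, -2.0, 3.4]
opening: 0.0468
gripper_force: 30.0
```

```bash
python3 st.py
```

```text
t 25.9 F [ 4.1 -2.   3.4] M [-0.564 -1.397 -0.057] op 0.0468 gf 30.0 [0.6521 0.0443 0.1161] [-1.799e+02  1.000e-01 -1.328e+02] J6 -63.8
```

Request:
play_rows --commands '[[[0,0,0,0,0,0,8.7],[0,0,0,0,0,0,8.7],[0,0,0,0,0,0,8.7],[0,0,0,0,0,0,8.7],[0,0,0,0,0,-4,8.7],[0,0,0,0,0,-8,8.7],[0,0,0,-3,0,-11,8.7],[0,0,0,-6,0,-14,8.7]]]'

```text
clock: 26.57
tool_pos: [0.691, 0.0871, 0.2574]
orientation: [-180.0, 0.1, -133.0]
force: [1.4, 1.1, 0.1]
opening: 0.0864
gripper_force: 0.0
```

Request:
play_rows --commands '[[[0,0,0,-3,0,0,8.7],[0,0,0,-3,0,0,8.7],[0,0,0,-3,0,0,8.7],[0,0,0,-3,0,0,8.7]]]'

```text
clock: 26.9
tool_pos: [0.711, 0.1095, 0.2533]
orientation: [179.9, -0.1, -132.9]
force: [-0.4, -0.6, -0.3]
opening: 0.0868
gripper_force: 0.0
```

Run:
```python
import sys; sys.argv=['x','w12.png']
import io,contextlib
with contextlib.redirect_stdout(io.StringIO()): from pol import *
print(o['tool_pos'],o['orientation'],o['force'])
th,a=pol(p,o,(.6515,.043),.168,(.004,.008,.012,.016)); print([(int(t),c.tolist()) for t,c in zip(th,a.T) if c[1]>90 or c[2]>80])
for nm in('scene','side'):
    s=ctrl.snapshot(nm); save(s,nm+'12.png'); s0=dict(s); s0['color']=cv2.cvtColor(cv2.imread('pics/%s0.png'%nm),cv2.COLOR_BGR2RGB)
    for z in (.127,.13):
        A=pol(s,None,(.651,.042),z,(.0216,))[1][0].astype(int);B=pol(s0,None,(.651,.042),z,(.0216,))[1][0].astype(int)
        print(nm,z,[(t,int(x),int(y)) for t,x,y in zip(th,A,B) if 130<=t<=320])
```

```text
[0.71096866 0.1094962  0.25327858] [ 1.79908058e+02 -7.72847888e-02 -1.32885744e+02] [-0.4407895  -0.61817047 -0.32549836]
[(222, [220, 186, 68, 50]), (228, [222, 235, 214, 142]), (234, [222, 234, 234, 232]), (240, [218, 204, 162, 89])]
scene 0.127 [(np.int64(132), 163, 158), (np.int64(138), 164, 158), (np.int64(144), 168, 161), (np.int64(150), 171, 163), (np.int64(156), 174, 163), (np.int64(162), 177, 161), (np.int64(168), 170, 156), (np.int64(174), 164, 151), (np.int64(180), 159, 146), (np.int64(186), 157, 145), (np.int64(192), 157, 145), (np.int64(198), 156, 148), (np.int64(204), 155, 150), (np.int64(210), 154, 150), (np.int64(216), 153, 149), (np.int64(222), 150, 147), (np.int64(228), 148, 145), (np.int64(234), 145, 144), (np.int64(240), 142, 139), (np.int64(246), 131, 136), (np.int64(252), 111, 132), (np.int64(258), 85, 127), (np.int64(264), 80, 120), (np.int64(270), 78, 115), (np.int64(276), 89, 112), (np.int64(282), 100, 109), (np.int64(288), 112, 112), (np.int64(294), 131, 125), (np.int64(300), 125, 116), (np.int64(306), 105, 92), (np.int64(312), 71, 59), (np.int64(318), 34, 
[... 1914 characters left out ...]
(np.int64(168), 151, 137), (np.int64(174), 146, 134), (np.int64(180), 141, 128), (np.int64(186), 144, 132), (np.int64(192), 144, 134), (np.int64(198), 147, 140), (np.int64(204), 148, 145), (np.int64(210), 151, 146), (np.int64(216), 154, 149), (np.int64(222), 156, 150), (np.int64(228), 155, 150), (np.int64(234), 156, 151), (np.int64(240), 154, 150), (np.int64(246), 152, 150), (np.int64(252), 133, 150), (np.int64(258), 86, 151), (np.int64(264), 109, 150), (np.int64(270), 138, 145), (np.int64(276), 142, 140), (np.int64(282), 140, 138), (np.int64(288), 131, 131), (np.int64(294), 126, 127), (np.int64(300), 127, 129), (np.int64(306), 126, 131), (np.int64(312), 128, 133), (np.int64(318), 126, 129)]
```

Run:
```python
from h import *
for nm in('scene','side'):
    p=ctrl.snapshot(nm)
    for t in('beaker','amber_drop','jar_green','jar_petals','mould'):
        print(nm,t,[(np.round(d['bbox']).astype(int).tolist(),round(d['conf'],2)) for d in ctrl.find_in(p,t)[:2]])
p=ctrl.snapshot('scene'); X=[.6515-.1,.041,.058]
print('lid front/hopper predicted',proj(p,[[.5735,.0415,.082],[.5515,.0415,.058]]).round(1).tolist())
o=ctrl.get_obs(); print(o['clock'],o['force'])
```

```text
scene beaker [([188, 172, 39, 47], 0.86)]
scene amber_drop [([318, 181, 20, 40], 0.79)]
scene jar_green [([302, 231, 30, 37], 0.67), ([249, 182, 49, 44], 0.58)]
scene jar_petals [([223, 146, 28, 43], 0.85), ([320, 184, 18, 36], 0.23)]
scene mould [([249, 285, 92, 76], 0.93), ([249, 182, 51, 46], 0.86)]
side beaker [([217, 164, 32, 52], 0.8), ([283, 164, 27, 26], 0.71)]
side amber_drop [([316, 213, 22, 51], 0.85)]
side jar_green []
side jar_petals [([261, 152, 25, 43], 0.64)]
side mould [([252, 201, 69, 44], 0.78), ([167, 305, 94, 45], 0.66)]
lid front/hopper predicted [[264.6, 196.9], [260.7, 210.7]]
27.8 [ 0.01633463 -0.224663   -0.19317879]
```

All bystanders stand where they were, the mould is home and clamped after one click, and the arm is clear.

```bash
python3 -c "
from plant import ctrl
print(ctrl.close_job())"
```

```text
the job is handed in; nothing more can be done
None
```

The mould is home against the back stop and clamped after one click of the ratchet knob; the bystanders show no visible shift in the camera images, and the job is handed in at about 28 s.

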